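# Seal the clamped housings and put the kit away

## Task

Take the yellow cross-tip driver and, while the housings are still clamped, screw the orange plug of every housing in the fixture fully home, standing the driver square on the plug before you turn. Then flip the toggle clamp open past centre, lift the housings out and set them flat, plugs up, in the open kit drawer together with the grey rail clip, and push the drawer home until it snaps shut. Leave the clamp open and the driver back upright in its hole in the stand, and do not knock the other things on the desk about.

Things in the scene. Friction and masses are not known exactly. Their poses are not given: they have to be found in the camera images.
- fixture: Fixed aluminium clamping fixture, 252 mm wide (its y), 12 mm plate. Origin on the desk under the middle nest, +x towards its toggle clamp. Three nests on the plate at y = -84, 0, +84 mm, each between fences and spacers 5-6 mm high with about 1.5 mm play all round. The plate is 90 mm deep (x -45 to 45) with a tongue 84 mm wide to x = 127 that carries the clamp foot (cheeks to 62 mm high)
- clamp_arm (a joint): Toggle clamp arm with its cross bar: 0 = shut (bar 212 x 12 mm lies over the housings' rear edges 58 mm from the pivot, rubber pads on their lids, bar top 64 mm above the desk), grows as it flips up; upright at 1.57, past centre beyond that, stop at 1.85 rad. Its pivot is 80 mm towards +x of the fixture's origin, 54 mm up, axis along the fixture's y. Light: it drops shut or falls open by its weight with little friction
- handle_grip (a point): Middle of the red round grip (18 mm diameter, from 92 to 152 mm above the desk) of the clamp's handle, 80 mm from the handle's pivot. The handle stands upright when the clamp is shut and swings back, away from the nests (towards the fixture's +x), to 1.39 rad; the linkage turns the arm 4/3 times as far as the handle. A few newtons move it
- handle_pivot (a point): The handle's pivot on the fixture, 50 mm above the desk; its axis is the y axis of this point (= of the fixture)
- box1: Loose die-cast aluminium housing, 52 x 52 mm, 32 mm high, 0.18 kg, standing in one of the nests (2 or 3 are present; which nest is empty varies). Origin at the centre of its underside, z up
- plug1 (a joint): The orange screw plug in the lid of housing 1. Turns in clockwise seen from above: the joint grows from its start (0.2 to 1.4 rad) to 3.0 rad, a hard stop, where the flange is flush on the lid; it sinks 1 mm per rad, takes 0.06 N m and stays where it is left
- plug1_slot (a point): Centre of the floor of the cross slot in that plug's head, on the plug's axis over the middle of the lid; z along the axis, up; the slots run along this point's x and y, 4.8 mm wide, 5.5 mm deep, open at the ends, head 20 mm across on a 23 mm flange. The floor lies 5.5 mm over the lid with the joint at 0, 2.5 mm at 3.0 rad
- box2: Another such housing
- plug2 (a joint): The same for housing 2
- plug2_slot (a point): The same for that plug
- box3: Another such housing
- plug3 (a joint): The same for housing 3
- plug3_slot (a point): The same for that plug
- driver: Loose stubby cross-tip driver, 107 mm long, 0.12 kg. Origin at the tip on its axis, z towards the handle. The tip is a cross of two blades along its x and y, 2.8 mm thick, 16 mm wide (lowest 3 mm: 1.6 x 12 mm); shank 14 mm diameter up to 50 mm; a collar 34 mm diameter at 50-54 mm; a square yellow grip 26 x 26 mm (flats facing x and y) at 54-97 mm; a round black cap 30 mm diameter at 97-107 mm. It starts upright in the stand's hole, hanging by its collar
- stand: Fixed grey tool stand, 90 x 70 mm, 55 mm high. Origin on the desk under the driver's hole, which is in the middle: 21 mm diameter, right through. With the driver in it the driver's origin is 5 mm above the desk. The stand may be on the left or on the right of the fixture, the drawer unit on the other side
- kit_drawer (a joint): The drawer of the blue steel drawer unit: 0 = home, grows as it slides out (starts 165-185 mm open; stop 190 mm). A spring catch resists with some 5 N from about 11 mm on and snaps it home from about 4 mm; otherwise 1 N of friction
- drawer_floor (a point): Centre of the drawer's inner floor, moving with it; x points into the unit (the way the drawer is pushed home), y across. Inside 200 mm (x) by 190 mm (y), side walls 35 mm high over the floor; floor 18 mm above the desk. The unit's face lies at x = joint value - 110 mm in this frame; the unit is 224 mm wide, 76 mm high, 230 mm deep
- drawer_front (a point): Centre of the drawer's outer front face (220 mm wide, from 11 to 67 mm above the desk), same axes
- clip: Loose light-grey plastic rail clip, 60 mm (x) by 34 mm (y), 10 mm thick with raised ends to 16 mm, 0.05 kg, lying on the desk on the robot's side of the tool stand. Origin at the centre of its underside
- tin: Bystander: open stainless screw tin, 72 mm across, 40 mm high, origin under its centre
- board: Bystander: green circuit board 70 x 90 mm lying flat, parts up to 14 mm high, origin under its centre
- flux: Bystander: amber flux jar with red cap, 36 mm across, 50 mm high, origin under its centre
Things that resemble listed ones, but are neither listed nor needed, are in the scene too. What is shaped like the box2 but blue or brown is not meant. There is more than one size of the clip; the one meant has the size given above.

How it is judged (in metres and radians):
On the way, in this order (a step that is already met when the one before it is completed fails the run):
1. every plug is screwed home with the clamp still shut (value of joint each of plug1, plug2, plug3 above 2.85 rad and value of joint clamp_arm below 0.15 rad), for 0.2 s.
2. the toggle clamp is flipped up past centre (value of joint clamp_arm above 1.6 rad), for 0.2 s.
3. all housings and the clip lie in the drawer (x of box1 in the frame of drawer_floor between -0.078 and 0.078 m and y of box1 in the frame of drawer_floor between -0.073 and 0.073 m and z of box1 in the frame of drawer_floor between -0.006 and 0.006 m and angle between each of box1, box2, box3's own z axis and vertical below 0.15 rad and linear speed of each of box1, box2, box3 below 0.02 m/s and x of box2 in the frame of drawer_floor between -0.078 and 0.078 m and y of box2 in the frame of drawer_floor between -0.073 and 0.073 m and z of box2 in the frame of drawer_floor between -0.006 and 0.006 m and x of box3 in the frame of drawer_floor between -0.078 and 0.078 m and y of box3 in the frame of drawer_floor between -0.073 and 0.073 m and z of box3 in the frame of drawer_floor between -0.006 and 0.006 m and x of clip in the frame of drawer_floor between -0.09 and 0.09 m and y of clip in the frame of drawer_floor between -0.085 and 0.085 m and z of clip in the frame of drawer_floor between -0.006 and 0.006 m), for 0.2 s.
At the end, for the whole second after the job is handed in: Present plugs within 0.15 rad of their stop; present housings (plug up, within 9 deg) and clip on the drawer floor (6 mm); drawer home within 3 mm; clamp arm past 1.6 rad; driver upright in its stand (8 mm from the hole centre, tip under 10 mm above the desk, 7 deg); all at rest (all of step 3 and value of joint each of plug1, plug2, plug3 above 2.85 rad and horizontal distance between driver and stand below 0.008 m and z of driver in the frame of stand below 0.01 m and angle between driver's own z axis and vertical below 0.12 rad and value of joint clamp_arm above 1.6 rad and value of joint kit_drawer below 0.003 m and linear speed of each of clip, driver below 0.02 m/s); the robot touches nothing.
It fails at once if a plug is turned while the driver on it leans more than 11 degrees off the plug's axis ((velocity of joint plug1 above 0.3 rad/s and contact force between driver and box1 above 0.5 N and angle between the z axis of driver and the z axis of plug1_slot, either way round above 0.2 rad) or (velocity of joint plug2 above 0.3 rad/s and contact force between driver and box2 above 0.5 N and angle between the z axis of driver and the z axis of plug2_slot, either way round above 0.2 rad) or (velocity of joint plug3 above 0.3 rad/s and contact force between driver and box3 above 0.5 N and angle between the z axis of driver and the z axis of plug3_slot, either way round above 0.2 rad)).
It fails at once if a plug is turned with the fingers instead of the driver ((velocity of joint plug1 above 0.3 rad/s and contact force between the fingers and box1 above 0.5 N) or (velocity of joint plug2 above 0.3 rad/s and contact force between the fingers and box2 above 0.5 N) or (velocity of joint plug3 above 0.3 rad/s and contact force between the fingers and box3 above 0.5 N)).
It fails at once if the tin, the board or the flux jar is knocked more than 25 mm away (distance of any of tin, board, flux from where it was at the start of the episode above 0.025 m).
Of box1, box2, box3 only 2 to 3 are there at a start; the rules pass over those that are not, and their reading is None.
At some moment in a run one of clip may be knocked a few centimetres aside while the robot is not near it.
Once in a run the grip may slacken for a moment while it holds something.
It also fails if it takes over 210 s, if anything falls off the work surface, if the arm or the gripper's body presses on something with over 40 N, if the wrist force passes 120 N, or if a joint passes its speed limit or range.

## Robot

A 6-joint arm with a two-finger parallel gripper is mounted at the origin on the work surface. World frame = base frame: x ahead of the robot, y to its left, z up, the work surface at z = 0. Lengths are in mm, angles in rad, forces in N, time in s.
With the tool pointing down it reaches from about 350 to 875 mm from the base axis. Payload 4.2 kg.
Tool frame: the origin (TCP) lies midway between the tips of the shut fingers; the grasp point (between the pads) lies 19 mm behind it; y points along the fingers, x is the direction in which the jaws open and shut, and the axes are right-handed (so a half turn about y gives the same grasp; the last joint's range is limited). The gripper opens to 85 mm and grips with 20 to 120 N. Pads are 22 mm wide; open, the fingers measure 114 mm over their backs; the gripper's body (76 mm by 85 mm) begins 54 mm behind the grasp point. The pads swing forward as they close: fully open they stand 13 mm farther back than shut.
Start: joints at [-0.902, 0.385, 0.008, 0, -1.194, -0.259], TCP at [249.029, -573.222, 231.312] pointing down, gripper open.
Joint ranges: [-3.14, 3.14], [-1.21, 2.06], [-1.07, 1.41], [-3.16, 2.05], [-2.99, -0.16], [-3.1, 3.1]. Speed limits (rad/s): [2.79, 2.79, 3.14, 3.14, 3.14, 3.14].

## Interface

Orientations are given as a unit quaternion [x, y, z, w].
In Python, from bench import read_state, get_image, job_done gives the robot as it stands.
- The arm moves only by the tool play_rows, never from a script. Its argument "series" is a list of rows, each a list of 7 numbers: the shift along the tool's x, y, z in m, then the turn, a rotation vector about the tool's x, y, z in rad, then the finger opening in m, from 0 to 0.0854. In form: [[x, y, z, wx, wy, wz, claw], ...]. A call has 1 to 10 rows; each row shifts and turns the pose as measured when the row begins, along the tool's axes as they then stand; what a row does not reach is not made up. A row lasts 1/10 s, in which the tool goes at most 50 mm and 8.59 degrees, less where a joint would pass 70% of its speed; a pose out of reach is approached as far as the arm can. A call with a gripper value outside its range is refused whole. The fingers move at their own pace and stop on an object; the grip force is fixed at half the most. Time passes only in rows, so rows that do not move let the fingers close. It gives the time, the measured TCP pose, the force and the opening at its end, in the units of the state.
- read_state(): the state, without advancing time (a new reading comes with each control period).
- get_image(name): name is "scene" or "top" or "wrist"; returns a dict with "color" (384x512x3 uint8, red, green, blue), "intrinsics" (3x3 intrinsics, pixels), "origin" and "orientation" of the camera in the world. Camera axes: x right, y down, z forward; pixel columns grow to the right and rows downward; lengths in mm; the calibration is good to about 2 mm. The wrist camera is an equidistant fisheye: a pixel r from the principal point sees the ray r / f radians off the axis. A picture is of the moment at which its call begins. There is no depth.
- job_done(): hands the job in, once; it reports no verdict.
The state is a dict: "clock": time; "joints": joint angles; "joint_vel": joint speeds; "joint_efforts": joint torques, N m; "position": TCP position; "ee_rot": TCP orientation; "contact_force": force on the tool from outside, world axes, zero at the start; "wrist_torque": the same for the moment, N m; "gripper_width": finger opening in mm.
Only numpy, scipy, OpenCV 4.12 (cv2) and the standard library are available. Lean on these libraries where they do the work, as an engineer would, in place of code of your own. Each camera call takes 0.05 s, during which the arm holds its last target. There are 200 camera calls.

## Working session

There is one attempt and no reset: what is moved stays moved. The work goes in short steps, Python scripts to look and compute and a tool call to move; the robot and the scene stay as the last step left them, time stands still between calls to the robot, and variables do not carry over. Pictures are saved under pics/ and viewed, about 12 in all and at most 16, crops included, and the job is handed in when it is done.

Besides the shell and the picture viewer there is one more tool, called after "Request:" by a JSON object that holds its "fn" and its "kwargs". play_rows: Moves the arm, as the interface text tells. Its arguments: {"type":"object","properties":{"series":{"type":"array","items":{"type":"array","items":{"type":"number"}}}},"required":["series"]}

```bash
mkdir -p pics; ls
python3 - <<'E'
from bench import *
import cv2,numpy as np
s=read_state();print(s)
for n in ["scene","top"]:
    d=get_image(n);cv2.imwrite(f"pics/{n}0.png",d["color"][:,:,::-1]);np.savez(f"pics/{n}0.npz",**d)
    print(n,d["intrinsics"],d["origin"],d["orientation"])
a=[cv2.imread(f"pics/{n}0.png") for n in["scene","top"]]
E
```

```text
pics
{'clock': 0.0, 'joints': array([-9.02377587e-01,  3.85567280e-01,  6.59951237e-03, -4.81168978e-04,
       -1.19402320e+00, -2.58621107e-01]), 'joint_vel': array([ 0.00010258, -0.00039533, -0.00015627, -0.00045977, -0.00062921,
        0.00201468]), 'joint_efforts': array([-1.97499816e-03, -3.92285478e+01,  1.88401312e+01,  4.18624431e+00,
       -4.63342745e-03, -1.87911502e-05]), 'position': array([ 248.7967897 , -572.69152526,  230.20747735]), 'ee_rot': array([ 0.38717293,  0.5916355 , -0.59084458, -0.38854503]), 'contact_force': array([ 0.16335991, -0.10899078, -0.39273719]), 'wrist_torque': array([ 0.01625342, -0.00112329,  0.00874499]), 'gripper_width': 85.65808376233811}
scene [[430.09760679   0.         260.8097777 ]
 [  0.         430.09760679 186.74302721]
 [  0.           0.           1.        ]] [931.70287789 804.73151264 689.85152515] [ 0.22057386  0.85193548 -0.45978387 -0.11896173]
top [[439.44575748   0.         260.9205474 ]
 [  0.         439.44575748 189.98854675]
 [  0.           0.           1.        ]] [ 312.43759565  -16.87923014 1400.08805814] [ 0.71245325 -0.69839329  0.0408289  -0.05468254]
```

Run:
```python
import cv2
im=cv2.imread("pics/top0.png")
print(im.shape); cv2.imwrite("pics/top0b.png",cv2.resize(im,(800,600),interpolation=cv2.INTER_CUBIC))
```

```text
(384, 512, 3)
```

View pics/scene0.png

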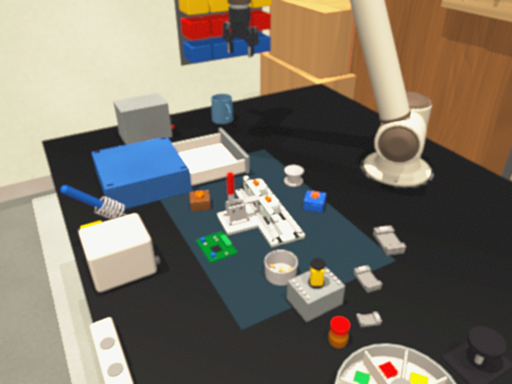

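View pics/top0.png

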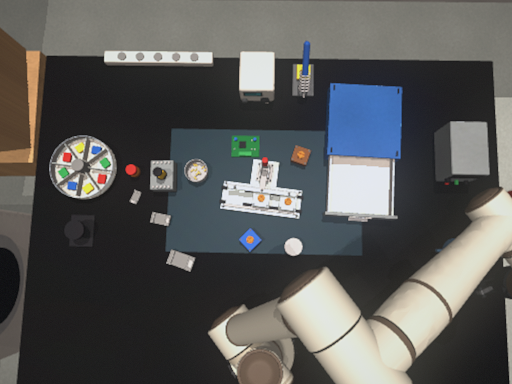

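The scene shows the fixture with 2 housings (plugs at top px (262,198) and (288,202)) and its +y nest empty. The stand is on the left at (162,175), the open drawer on the right at (360,185), and three clips of different sizes are at (160,218), (181,261) and (135,197). Next I'll measure these.

```bash
cat > h.py <<'E'
import numpy as np, cv2
from scipy.spatial.transform import Rotation as R
from bench import *
def ray(d,px):
    K=d["intrinsics"]; p=np.atleast_2d(np.array(px,float))
    v=np.c_[(p[:,0]-K[0,2])/K[0,0],(p[:,1]-K[1,2])/K[1,1],np.ones(len(p))]
    return R.from_quat(d["orientation"]).apply(v)
def fray(d,px):
    K=d["intrinsics"]; p=np.atleast_2d(np.array(px,float))
    q=np.c_[(p[:,0]-K[0,2]),(p[:,1]-K[1,2])]; r=np.linalg.norm(q,axis=1)+1e-9; th=r/K[0,0]
    v=np.c_[q/r[:,None]*np.sin(th)[:,None],np.cos(th)]
    return R.from_quat(d["orientation"]).apply(v)
def plane(d,px,z,f=ray):
    v=f(d,px); o=np.array(d["origin"]); return o+v*((z-o[2])/v[:,2])[:,None]
def project(d,P):
    K=d["intrinsics"]; v=R.from_quat(d["orientation"]).inv().apply(np.atleast_2d(P)-d["origin"])
    return np.c_[v[:,0]/v[:,2]*K[0,0]+K[0,2],v[:,1]/v[:,2]*K[1,1]+K[1,2]]
def fproject(d,P):
    K=d["intrinsics"]; v=R.from_quat(d["orientation"]).inv().apply(np.atleast_2d(P)-d["origin"])
    th=np.arctan2(np.hypot(v[:,0],v[:,1]),v[:,2]); u=v[:,:2]/np.linalg.norm(v[:,:2],axis=1)[:,None]
    return u*th[:,None]*K[0,0]+[K[0,2],K[1,2]]
def blobs(d,lo,hi,roi=None,amin=8):
    hsv=cv2.cvtColor(d["color"],cv2.COLOR_RGB2HSV); m=cv2.inRange(hsv,np.array(lo),np.array(hi))
    if roi: k=np.zeros_like(m);x0,y0,x1,y1=roi;k[y0:y1,x0:x1]=m[y0:y1,x0:x1];m=k
    n,l,s,c=cv2.connectedComponentsWithStats(m)
    return [(c[i].round(1).tolist(),int(s[i,4]),cv2.minAreaRect(np.argwhere(l==i)[:,::-1].astype(np.float32))) for i in range(1,n) if s[i,4]>=amin]
def snap(n,name):
    d=get_image(n); np.savez(f"pics/{name}.npz",**d); cv2.imwrite(f"pics/{name}.png",d["color"][:,:,::-1]); return d
def load(name): return dict(np.load(f"pics/{name}.npz"))
def st():
    s=read_state(); r=R.from_quat(s["ee_rot"]); m=r.as_matrix()
    print("t",round(s["clock"],2),"p",s["position"].round(1),"x",m[:,0].round(3),"y",m[:,1].round(3),"z",m[:,2].round(3),"F",s["contact_force"].round(1),"T",s["wrist_torque"].round(2),"w",round(s["gripper_width"],1),"j",s["joints"].round(2)); return s
def delta(target,x=None,zdown=True):
    """shift (m, tool axes) and rotvec to reach target TCP with tool pointing down & tool x along heading x (rad)"""
    s=read_state(); r=R.from_quat(s["ee_rot"]); m=r.as_matrix()
    out=r.inv().apply(np.array(target)-s["position"])/1000
    if x is None: x=np.arctan2(m[1,0],m[0,0])
    best=None
    for a in (x,x+np.pi):
        X=np.array([np.cos(a),np.sin(a),0]);Z=np.array([0,0,-1.]);Y=np.cross(Z,X)
        q=(r.inv()*R.from_matrix(np.c_[X,Y,Z])).as_rotvec()
        if best is None or np.linalg.norm(q)<np.linalg.norm(best): best=q
    print("shift",out.round(4),"rot",best.round(3))
    return out,best
E
python3 - <<'E'
from h import *
t=load("top0");s=load("scene0")
for nm,d in(("top",t),("scene",s)):
  print(nm)
  for l,lo,hi in(("orange",(5,130,120),(16,255,255)),("red",(0,170,120),(3,255,255)),("yel",(20,130,120),(32,255,255))):
    for c,a,r in blobs(d,lo,hi): print(l,c,a)
hsv=cv2.cvtColor(t["color"],cv2.COLOR_RGB2HSV)
for c,a,r in blobs(t,(0,0,90),(179,60,255),(120,180,205,275),20):
    b=cv2.boxPoints(r); P=plane(t,b,10)
    print("clip",c,a,plane(t,[c],8).round(0),[np.linalg.norm(P[i]-P[i-1]).round(0) for i in(1,2)])
im=cv2.resize(t["color"][120:260,120:320,::-1],None,fx=4,fy=4,interpolation=cv2.INTER_CUBIC);cv2.imwrite("pics/c1.png",im)
E
```

```text
top
orange [300.4, 154.8] 204
orange [260.7, 197.4] 26
orange [287.6, 201.3] 34
orange [249.5, 239.4] 26
red [66.8, 156.8] 60
red [264.4, 160.0] 21
red [130.4, 169.0] 98
red [101.6, 178.5] 59
yel [298.5, 69.5] 53
yel [79.7, 147.4] 55
yel [87.7, 187.9] 69
scene
orange [315.1, 52.0] 7872
orange [457.9, 77.3] 14586
orange [255.6, 182.1] 23
orange [199.3, 198.0] 258
orange [314.7, 194.4] 25
orange [267.5, 198.7] 21
orange [337.5, 339.0] 228
red [259.5, 19.5] 322
red [203.3, 25.7] 908
red [229.9, 182.9] 123
red [339.7, 324.8] 314
red [388.5, 369.6] 149
yel [202.6, 6.1] 661
yel [259.1, 3.2] 152
yel [333.7, 3.3] 195
yel [290.6, 67.2] 12
yel [303.2, 73.8] 26
yel [331.6, 78.5] 14
yel [90.3, 223.6] 69
yel [271.6, 265.2] 8
yel [316.6, 276.9] 229
yel [417.9, 378.7] 164
clip [161.1, 184.5] 231 [[513. 334.   8.]] [np.float64(74.0), np.float64(29.0)]
clip [195.5, 180.4] 20 [[529. 224.   8.]] [np.float64(35.0), np.float64(3.0)]
clip [135.1, 196.6] 104 [[473. 416.   8.]] [np.float64(43.0), np.float64(27.0)]
clip [199.9, 202.6] 60 [[457. 206.   8.]] [np.float64(39.0), np.float64(37.0)]
clip [160.0, 218.6] 216 [[404. 332.   8.]] [np.float64(35.0), np.float64(62.0)]
clip [180.4, 259.9] 396 [[275. 261.   8.]] [np.float64(47.0), np.float64(83.0)]
```

View pics/c1.png

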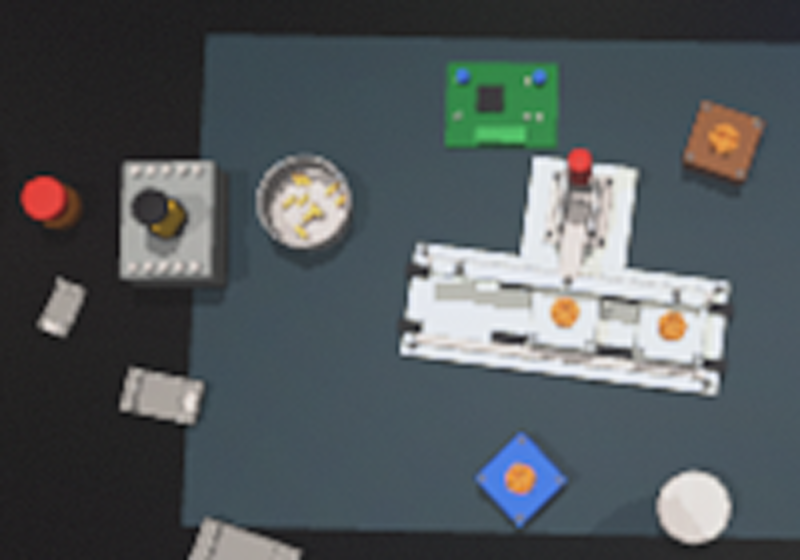

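Run:
```python
from h import *
t=load("top0");s=load("scene0")
def tri(a,b):
    o1,o2=np.array(t["origin"]),np.array(s["origin"]);v1,v2=ray(t,a)[0],ray(s,b)[0]
    k=np.linalg.lstsq(np.c_[v1,-v2],o2-o1,rcond=None)[0]; p,q=o1+k[0]*v1,o2+k[1]*v2
    return ((p+q)/2).round(1),np.linalg.norm(p-q).round(1)
print("plugA",tri([260.7,197.4],[267.5,198.7]),tri([260.7,197.4],[255.6,182.1]))
print("plugB",tri([287.6,201.3],[255.6,182.1]))
A=plane(t,[260.7,197.4],53)[0];B=plane(t,[287.6,201.3],53)[0];print("z53",A,B,np.linalg.norm(A-B))
print("handle top",plane(t,[264.4,158.5],152),tri([264.4,160],[229.9,176]))
print("stand",plane(t,[161.9,174.8],55),"cap",plane(t,[158,172],112))
d=t;c=t["color"]
print("scene proj of cap", project(s,[plane(t,[158,172],112)[0]]))
# drawer corners (rim z=53+?) 
for px in([327,218],[397,218],[328,157],[394,157],[328,86],[401,86]): print(px,plane(t,px,60).round(0)[0],plane(t,px,76).round(0)[0])
r=[b for b in blobs(t,(0,0,90),(179,60,255),(140,205,175,232),20)]
print(r, plane(t,cv2.boxPoints(r[0][2]),12).round(0))
print("tin",plane(t,[196,171],40),"flux",plane(t,[131,169],50),"blue",plane(t,[249.5,239.4],40),"white",plane(t,[293,246],20),"brown",plane(t,[300,154],40),"board",plane(t,[245,146],5))
```

```text
plugA (array([472.3,  11.9,  51.2]), np.float64(0.5)) (array([481.8,   1.8,  97.6]), np.float64(34.4))
plugB (array([461.9, -71.4,  52.3]), np.float64(0.1))
z53 [472.30283679  11.71581769  53.        ] [461.78452615 -71.39300538  53.        ] 83.7717812336897
handle top [[574.11429179   1.31125121 152.        ]] (array([571.1,   1.4, 144.6]), np.float64(0.3))
stand [[537.13510046 321.16112844  55.        ]] cap [[535.87978901 318.97778402 112.        ]]
scene proj of cap [[317.87265986 261.34874791]]
[327, 218] [ 412. -192.   60.] [ 411. -189.   76.]
[397, 218] [ 416. -403.   60.] [ 415. -399.   76.]
[328, 157] [ 602. -194.   60.] [ 598. -192.   76.]
[394, 157] [ 605. -398.   60.] [ 602. -393.   76.]
[328, 86] [ 831. -194.   60.] [ 825. -192.   76.]
[401, 86] [ 834. -424.   60.] [ 828. -420.   76.]
[([160.0, 218.6], 216, ((159.98077392578125, 218.59616088867188), (19.415494918823242, 10.982502937316895), 11.309932708740234))] [[392. 364.  12.]
 [426. 359.  12.]
 [415. 298.  12.]
 [381. 303.  12.]]
tin [[553.72077352 217.65274776  40.        ]] flux [[554.65774695 420.76086218  50.        ]] blue [[343.03101503  43.70602342  40.        ]] white [[325.88064198 -91.32904684  20.        ]] brown [[ 614.00679219 -109.03908468   40.        ]] board [[645.24922066  67.34741799   5.        ]]
```

Run:
```python
from h import *
st(); delta([430,-30,260],-0.126); delta([430,-30,260])
```

```text
t 0.1 p [ 248.8 -572.8  230.3] x [-0.398  0.917  0.002] y [-0.001  0.002 -1.   ] z [-0.917 -0.398  0.   ] F [ 0.2 -0.  -0.3] T [-0.01  0.04 -0.  ] w 85.1 j [-0.9   0.39  0.01 -0.   -1.19 -0.26]
shift [ 0.4258 -0.0289 -0.3824] rot [-1.415 -0.808 -0.805]
shift [ 0.4258 -0.0289 -0.3824] rot [-1.571 -0.002  0.002]
```

```bash
cat >> h.py <<'E'
def M(h): return R.from_matrix(np.array([[np.cos(h),0,-np.sin(h)],[np.sin(h),0,np.cos(h)],[0,-1,0]]))
def plan(target,h=None,w=0.085,step=45,turn=None):
    """work out equal rows (shift in tool axes as they stand, turn) to a tool-down pose; j6 = h-j1-pi"""
    s=read_state(); r=R.from_quat(s["ee_rot"]); m=r.as_matrix(); h0=np.arctan2(m[1,0],m[0,0])
    if turn is None: turn=0 if h is None else (h-h0+np.pi)%(2*np.pi)-np.pi
    p=s["position"]; d=np.array(target)-p
    n=max(1,int(np.ceil(np.linalg.norm(d)/step-1e-6)),int(np.ceil(abs(turn)/0.145-1e-6)))
    tilt=(r.inv()*M(h0)).as_rotvec()
    print("h0",h0.round(3),"turn",round(turn,3),"n",n,"tilt",tilt.round(4))
    print([[*(M(h0+turn*i/n).inv().apply(d/n)/1000).round(4).tolist(),0,round(-turn/n,4),0,w] for i in range(n)])
E
python3 - <<'E'
from h import *
plan([420,-30,260],turn=2.6)
E
```

```text
h0 1.98 turn 2.6 n 18 tilt [-0.0001  0.      0.002 ]
[[0.0239, -0.0016, -0.0207, 0, -0.1444, 0, 0.085], [0.0206, -0.0016, -0.024, 0, -0.1444, 0, 0.085], [0.017, -0.0016, -0.0267, 0, -0.1444, 0, 0.085], [0.013, -0.0016, -0.0288, 0, -0.1444, 0, 0.085], [0.0087, -0.0016, -0.0304, 0, -0.1444, 0, 0.085], [0.0042, -0.0016, -0.0313, 0, -0.1444, 0, 0.085], [-0.0003, -0.0016, -0.0316, 0, -0.1444, 0, 0.085], [-0.0049, -0.0016, -0.0312, 0, -0.1444, 0, 0.085], [-0.0093, -0.0016, -0.0302, 0, -0.1444, 0, 0.085], [-0.0136, -0.0016, -0.0285, 0, -0.1444, 0, 0.085], [-0.0176, -0.0016, -0.0263, 0, -0.1444, 0, 0.085], [-0.0212, -0.0016, -0.0235, 0, -0.1444, 0, 0.085], [-0.0243, -0.0016, -0.0202, 0, -0.1444, 0, 0.085], [-0.027, -0.0016, -0.0165, 0, -0.1444, 0, 0.085], [-0.0291, -0.0016, -0.0124, 0, -0.1444, 0, 0.085], [-0.0306, -0.0016, -0.0081, 0, -0.1444, 0, 0.085], [-0.0314, -0.0016, -0.0036, 0, -0.1444, 0, 0.085], [-0.0316, -0.0016, 0.0009, 0, -0.1444, 0, 0.085]]
```

Request:
{"fn": "play_rows", "kwargs": {"series": [[0.024,-0.0016,-0.021,0,-0.144,0,0.085],[0.021,-0.0016,-0.024,0,-0.144,0,0.085],[0.017,-0.0016,-0.027,0,-0.144,0,0.085],[0.013,-0.0016,-0.029,0,-0.144,0,0.085],[0.009,-0.0016,-0.03,0,-0.144,0,0.085],[0.004,-0.0016,-0.031,0,-0.144,0,0.085],[0,-0.0016,-0.032,0,-0.144,0,0.085],[-0.005,-0.0016,-0.031,0,-0.144,0,0.085],[-0.009,-0.0016,-0.03,0,-0.144,0,0.085],[-0.014,-0.0016,-0.0285,0,-0.144,0,0.085]]}}

```text
clock: 1.1
position: [336.7, -258.9, 241.4]
ee_rot: [-0.118, 0.702, -0.693, 0.113]
contact_force: [0.2, -0.1, 0.7]
gripper_width: 85.2
```

Request:
{"fn": "play_rows", "kwargs": {"series": [[-0.0176,-0.0016,-0.026,0,-0.144,0,0.085],[-0.021,-0.0016,-0.0235,0,-0.144,0,0.085],[-0.024,-0.0016,-0.02,0,-0.144,0,0.085],[-0.027,-0.0016,-0.0165,0,-0.144,0,0.085],[-0.029,-0.0016,-0.0124,0,-0.144,0,0.085],[-0.0306,-0.0016,-0.008,0,-0.144,0,0.085],[-0.0314,-0.0016,-0.0036,0,-0.144,0,0.085],[-0.0316,-0.0016,0.001,0,-0.144,0,0.085]]}}

```text
clock: 1.9
position: [395.3, -3.5, 255.4]
ee_rot: [-0.49, 0.516, -0.504, 0.49]
contact_force: [1.5, -0.2, 0.6]
gripper_width: 84.9
```

Run:
```python
from h import *
st(); d=snap("wrist","w1"); print(d["intrinsics"],d["origin"],R.from_quat(d["orientation"]).as_matrix().round(2))
print(fproject(d,[[472.3,11.8,53],[461.8,-71.4,53],[467,-30,241]]))
cv2.imwrite("pics/w1b.png",cv2.resize(d["color"][:,:,::-1],(800,600),interpolation=cv2.INTER_CUBIC))
```

```text
t 1.9 p [395.3  -3.5 255.4] x [-0.041 -0.999 -0.012] y [-0.011  0.012 -1.   ] z [ 0.999 -0.041 -0.012] F [ 1.5 -0.2  0.6] T [-0.03 -0.06  0.01] w 84.9 j [ 0.39 -0.04 -0.45 -0.02 -1.16  1.14]
[[297.31863964   0.         254.82070524]
 [  0.         297.31863964 192.10714567]
 [  0.           0.           1.        ]] [472.29120336  -7.35061215 397.96969196] [[-0.04 -0.95 -0.31]
 [-1.    0.03  0.02]
 [-0.01  0.31 -0.95]]
[[242.02025523 100.09452915]
 [314.39244305 107.31918091]
 [302.28270665 108.36951922]]
```

View pics/w1b.png

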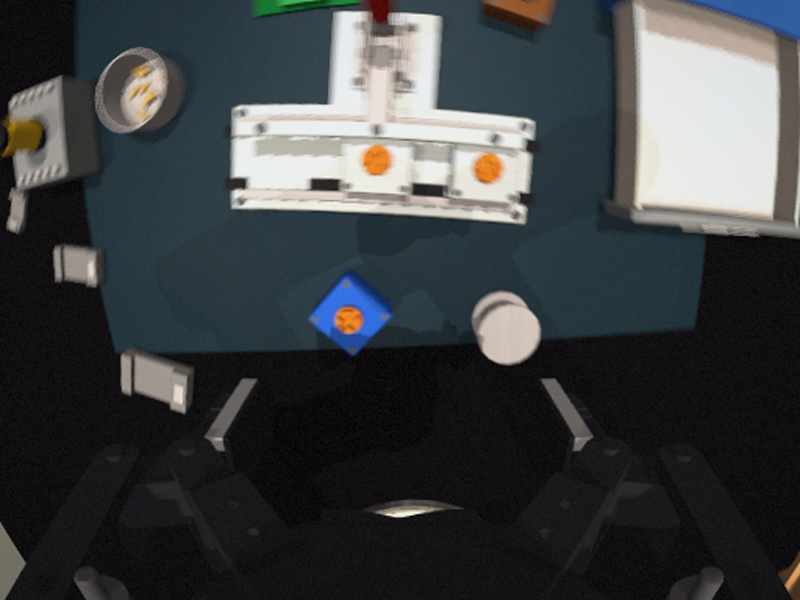

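The wrist view shows the two plugs at (376,160) and (487,168), with the projection agreeing with my estimates, plus the empty +y nest. I'll go lower to read the slot angles.

Request:
{"fn": "play_rows", "kwargs": {"series": [[0.006,0.042,0,0,0,0,0.085],[0.006,0.042,0,0,0,0,0.085],[0.006,0.042,0,0,0,0,0.085],[0.006,0.042,0,0,0,-0.01,0.085],[0,0,0,0,0,0,0.085]]}}

```text
clock: 2.45
position: [397.3, -19.6, 84.6]
ee_rot: [-0.492, 0.509, -0.505, 0.494]
contact_force: [-0.4, -0.2, -0.5]
gripper_width: 85.0
```

Run:
```python
from h import *
st(); d=snap("wrist","w2")
out=[]
for P in([472.3,11.8,53],[461.8,-71.4,53]):
    u=fproject(d,[P])[0]; x,y=int(u[0]),int(u[1]); x=max(x,30);y=max(y,30)
    bl=blobs(d,(5,120,100),(18,255,255),(x-30,y-30,x+30,y+30),60)
    for c,a,r in bl: print(u,c,a,plane(d,[c],52,fray))
    out.append(cv2.resize(d["color"][y-25:y+25,x-25:x+25,::-1],(400,400),interpolation=cv2.INTER_CUBIC))
cv2.imwrite("pics/w2b.png",np.hstack(out))
```

```text
t 2.45 p [397.3 -19.6  84.6] x [-0.027 -1.    -0.006] y [-0.002  0.006 -1.   ] z [ 1.    -0.027 -0.002] F [-0.4 -0.2 -0.5] T [-0.11  0.08 -0.  ] w 85.0 j [ 0.36  0.19 -0.72 -0.01 -0.66  1.19]
[200.34046256 106.02054707] [203.2, 109.1] 1102 [[470.34995455  10.35197364  52.        ]]
[340.72770497 121.19446753] [339.8, 121.6] 1051 [[461.47734576 -71.10057621  52.        ]]
```

View pics/w2b.png

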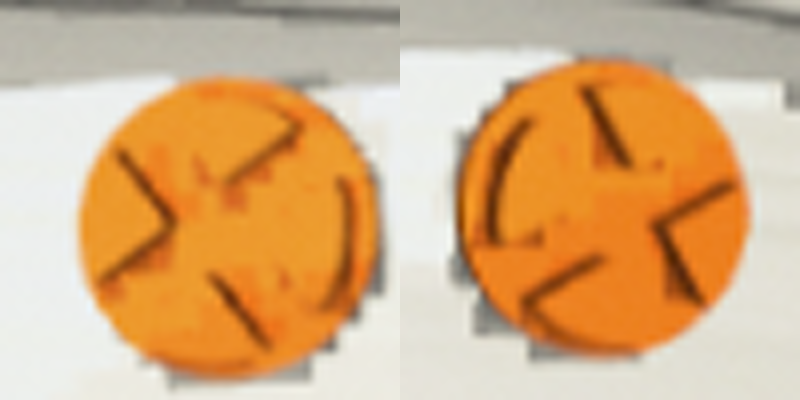

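Both cross slots are clear. Plug A's corner is at crop (172,222) and plug B's at (655,225). Next I'll convert the slot edges to world headings and centres.

Run:
```python
from h import *
d=load("w2")
E={"A":((175,81,0),[((118,152),(268,348)),((100,282),(300,125))],(222,228)),
"B":((315,96,400),[((585,90),(703,305)),((735,183),(525,300))],(609,212))}
for k,((x0,y0,off),L,c) in E.items():
    f=lambda p:[(p[0]-off)/8+x0-.4,p[1]/8+y0-.4]
    for a,b in L:
        P=plane(d,[f(a),f(b)],54,fray); v=P[1]-P[0]; h=np.arctan2(v[1],v[0]); print(k,"mod90 deg",np.degrees(h)%90)
    print(plane(d,[f(c)],54,fray))
plan([430,230,260],h=-0.9)
```

```text
A mod90 deg 34.69750753386279
A mod90 deg 34.64017017222876
[[470.41063975  10.49644927  54.        ]]
B mod90 deg 30.93086329701967
B mod90 deg 29.100718553754376
[[461.3187532  -71.12139541  54.        ]]
h0 -1.597 turn 0.697 n 7 tilt [-0.0035 -0.     -0.0072]
[[-0.0356, -0.0247, 0.0034, 0, np.float64(-0.0995), 0, 0.085], [-0.0351, -0.0247, 0.0069, 0, np.float64(-0.0995), 0, 0.085], [-0.0343, -0.0247, 0.0104, 0, np.float64(-0.0995), 0, 0.085], [-0.0331, -0.0247, 0.0137, 0, np.float64(-0.0995), 0, 0.085], [-0.0315, -0.0247, 0.0169, 0, np.float64(-0.0995), 0, 0.085], [-0.0297, -0.0247, 0.02, 0, np.float64(-0.0995), 0, 0.085], [-0.0276, -0.0247, 0.0228, 0, np.float64(-0.0995), 0, 0.085]]
```

Run:
```python
from h import *
plan([440,235,160],h=-0.965)
```

```text
h0 -1.597 turn 0.632 n 6 tilt [-0.0035 -0.     -0.0072]
[[-0.0425, -0.0121, 0.0056, 0, np.float64(-0.1053), 0, 0.085], [-0.0416, -0.0121, 0.01, 0, np.float64(-0.1053), 0, 0.085], [-0.0404, -0.0121, 0.0143, 0, np.float64(-0.1053), 0, 0.085], [-0.0386, -0.0121, 0.0185, 0, np.float64(-0.1053), 0, 0.085], [-0.0365, -0.0121, 0.0225, 0, np.float64(-0.1053), 0, 0.085], [-0.0339, -0.0121, 0.0262, 0, np.float64(-0.1053), 0, 0.085]]
```

Request:
{"fn": "play_rows", "kwargs": {"series": [[-0.0425,-0.012,0.0056,0,-0.105,0,0.085],[-0.0416,-0.012,0.01,0,-0.105,0,0.085],[-0.0404,-0.012,0.0143,0,-0.105,0,0.085],[-0.0386,-0.012,0.0185,0,-0.105,0,0.085],[-0.0365,-0.012,0.0225,0,-0.105,0,0.085],[-0.034,-0.012,0.026,0,-0.105,0,0.085],[0,0,0,0,0,0,0.085]]}}

```text
clock: 3.2
position: [445.6, 248.9, 185.2]
ee_rot: [-0.617, 0.316, -0.326, 0.643]
contact_force: [-0.1, -0.8, 0.8]
gripper_width: 84.8
```

Run:
```python
from h import *
st(); d=snap("wrist","w3")
print(fproject(d,[[537,320.5,112],[537,320.5,59],[404,332,10]]))
u=fproject(d,[[537,320.5,90]])[0].astype(int); x,y=max(u[0],60),max(u[1],60); print(x-60,y-60)
cv2.imwrite("pics/w3b.png",cv2.resize(d["color"][y-60:y+60,x-60:x+60,::-1],(600,600),interpolation=cv2.INTER_CUBIC))
```

```text
t 3.2 p [445.6 248.9 185.2] x [ 0.588 -0.809 -0.005] y [ 0.028  0.026 -0.999] z [0.809 0.587 0.038] F [-0.1 -0.8  0.8] T [-0.14  0.12 -0.02] w 84.8 j [ 0.83  0.21 -0.37  0.   -0.95  1.37]
[[250.95227477  53.78208539]
 [252.06139064  65.38295845]
 [175.00613112 165.76894081]]
191 0
```

View pics/w3b.png

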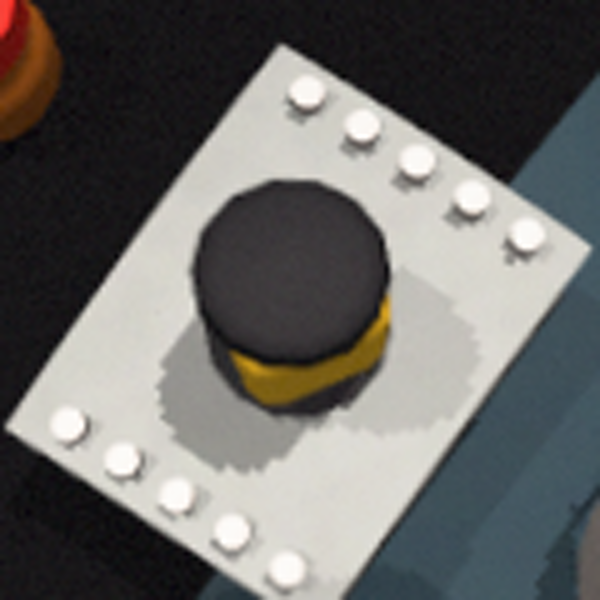

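Run:
```python
from h import *
d=load("w3"); c=[191+291/5-.4,270/5-.4]; print(plane(d,[c],112,fray))
b=[(280,45),(592,250),(8,428),(320,630)]
print("stand ctr",plane(d,[[191+x/5-.4,y/5-.4] for x,y in b[1:3]],55,fray).mean(0))
m=plane(d,[[191+x/5-.4,y/5-.4] for x,y in [(250,402),(390,338)]],59,fray); v=m[1]-m[0]; print(np.degrees(np.arctan2(v[1],v[0])),np.linalg.norm(v))
plan([536.5,320,185],h=-0.5)
```

```text
[[536.20024952 321.85444386 112.        ]]
stand ctr [536.38391879 321.96754575  55.        ]
-28.63903691398222 27.931439409160433
h0 -0.946 turn 0.446 n 4 tilt [-0.0359 -0.0001 -0.005 ]
[[-0.0014, -0.0002, 0.0294, 0, np.float64(-0.1114), 0, 0.085], [0.0019, -0.0002, 0.0293, 0, np.float64(-0.1114), 0, 0.085], [0.0051, -0.0002, 0.029, 0, np.float64(-0.1114), 0, 0.085], [0.0083, -0.0002, 0.0282, 0, np.float64(-0.1114), 0, 0.085]]
```

Request:
{"fn": "play_rows", "kwargs": {"series": [[-0.001,0,0.0294,-0.018,-0.111,0,0.085],[0.001,0,0.0293,-0.018,-0.111,0,0.085],[0.004,0,0.029,0,-0.111,0,0.085],[0.007,0,0.028,0,-0.111,0,0.085],[0,0,0,0,0,0,0.085],[0,0,0,0,0,0,0.085]]}}

```text
clock: 3.85
position: [535.0, 319.3, 197.3]
ee_rot: [-0.683, 0.171, -0.172, 0.689]
contact_force: [-1.2, -0.1, -0.5]
gripper_width: 84.9
```

Run:
```python
from h import *
st(); plan([536.5,321.7,66],h=-0.5,step=30)
```

```text
t 3.85 p [535.  319.3 197.3] x [ 0.882 -0.471 -0.   ] y [ 0.003  0.007 -1.   ] z [0.471 0.882 0.008] F [-1.2 -0.1 -0.5] T [-0.07 -0.01 -0.  ] w 84.9 j [ 0.8   0.4  -0.05 -0.   -1.11  1.86]
h0 -0.491 turn -0.009 n 5 tilt [-0.0077 -0.     -0.0001]
[[0.0, 0.0263, 0.0006, 0, np.float64(0.0018), 0, 0.085], [0.0, 0.0263, 0.0006, 0, np.float64(0.0018), 0, 0.085], [0.0, 0.0263, 0.0006, 0, np.float64(0.0018), 0, 0.085], [0.0, 0.0263, 0.0006, 0, np.float64(0.0018), 0, 0.085], [0.0, 0.0263, 0.0006, 0, np.float64(0.0018), 0, 0.085]]
```

Request:
{"fn": "play_rows", "kwargs": {"series": [[0,0.026,0.0006,-0.008,0,0,0.085],[0,0.026,0.0006,0,0,0,0.085],[0,0.026,0.0006,0,0,0,0.085],[0,0.026,0.0006,0,0,0,0.085],[0,0.02,0.0006,0,0,0,0.085],[0,0.003,0,0,0,0,0.085],[0,0,0,0,0,0,0.085]]}}

```text
clock: 4.55
position: [534.6, 315.8, 77.1]
ee_rot: [-0.682, 0.175, -0.177, 0.687]
contact_force: [0.3, 0.5, 0.3]
gripper_width: 85.0
```

Run:
```python
from h import *
st(); plan([536.5,321.7,66],h=-0.5,step=30)
```

```text
t 4.55 p [534.6 315.8  77.1] x [ 0.876 -0.482  0.002] y [ 0.006  0.006 -1.   ] z [0.482 0.876 0.008] F [0.3 0.5 0.3] T [ 0.03 -0.03  0.03] w 85.0 j [ 0.79  0.52 -0.2   0.   -0.85  1.84]
h0 -0.503 turn 0.003 n 1 tilt [-0.0078  0.      0.0023]
[[-0.0012, 0.0111, 0.0061, 0, np.float64(-0.0032), 0, 0.085]]
```

Request:
{"fn": "play_rows", "kwargs": {"series": [[-0.001,0.008,0.005,-0.006,0,0,0.085],[0,0.004,0.002,0,0,0,0.085],[0,0,0,0,0,0,0.085]]}}

```text
clock: 4.85
position: [538.5, 323.6, 68.6]
ee_rot: [-0.683, 0.174, -0.178, 0.687]
contact_force: [-0.8, -0.5, 0.7]
gripper_width: 85.0
```

Run:
```python
from h import *
st(); plan([536.5,321.7,66],h=-0.5,step=30)
```

```text
t 4.85 p [538.5 323.6  68.6] x [ 0.876 -0.483  0.004] y [ 0.007  0.004 -1.   ] z [0.483 0.876 0.007] F [-0.8 -0.5  0.7] T [-0.08  0.01  0.02] w 85.0 j [ 0.8   0.54 -0.19  0.   -0.84  1.84]
h0 -0.504 turn 0.004 n 1 tilt [-0.0073  0.      0.0044]
[[-0.0009, 0.0026, -0.0026, 0, np.float64(-0.0041), 0, 0.085]]
```

Request:
{"fn": "play_rows", "kwargs": {"series": [[-0.001,0.002,-0.002,-0.004,0,0.004,0.085],[0,0,0,0,0,0,0.01],[0,0,0,0,0,0,0.01],[0,0,0,0,0,0,0.01],[0,0,0,0,0,0,0.01],[0,0,0,0,0,0,0.01],[0,0,0,0,0,0,0.01],[0,0,0,0,0,0,0.01]]}}

```text
clock: 5.65
position: [537.2, 322.9, 68.0]
ee_rot: [-0.683, 0.175, -0.177, 0.687]
contact_force: [-0.1, -0.1, 0.2]
gripper_width: 26.7
```

Run:
```python
from h import *
st()
```

```text
t 5.65 p [537.2 322.9  68. ] x [ 0.876 -0.483  0.001] y [ 0.003  0.004 -1.   ] z [0.483 0.876 0.005] F [-0.1 -0.1  0.2] T [-0.01  0.03 -0.07] w 26.7 j [ 0.8   0.54 -0.19 -0.   -0.84  1.84]
```

Request:
{"fn": "play_rows", "kwargs": {"series": [[0,-0.01,0,0,0,0,0.01],[0,-0.012,0,0,0,0,0.01],[0,-0.012,0,0,0,0,0.01],[0,-0.012,0,0,0,0,0.01],[0,-0.012,0,0,0,0,0.01],[0,-0.012,0,0,0,0,0.01],[0,-0.02,0,0,0,0,0.01],[0,-0.02,0,0,0,0,0.01],[0,-0.02,0,0,0,0,0.01],[0,0,0,0,0,0,0.01]]}}

```text
clock: 6.65
position: [536.6, 322.1, 210.1]
ee_rot: [-0.682, 0.175, -0.178, 0.687]
contact_force: [1.0, 0.9, -0.8]
gripper_width: 26.7
```

Run:
```python
from h import *
s=st(); P=s["position"]
t=snap("top","t4"); d=snap("wrist","w4"); c=snap("scene","s4")
u=project(c,[P-[0,0,30]])[0].astype(int);print(u)
a=c["color"][u[1]-40:u[1]+60,u[0]-50:u[0]+50,::-1]
b=d["color"][100:384,100:412,::-1]
cv2.imwrite("pics/m4.png",np.hstack([cv2.resize(a,(400,400),interpolation=cv2.INTER_CUBIC),cv2.resize(b,(400,400))]))
plan([471,11,170],h=-0.965)
```

```text
t 6.65 p [536.6 322.1 210.1] x [ 0.876 -0.483  0.002] y [ 0.005  0.006 -1.   ] z [0.483 0.876 0.008] F [ 1.   0.9 -0.8] T [ 0.06 -0.05 -0.02] w 26.7 j [ 0.8   0.4  -0.03 -0.   -1.14  1.84]
[321 235]
h0 -0.505 turn -0.46 n 8 tilt [ 0.0002  0.     -0.0025]
[[0.0118, 0.0044, -0.0377, 0, np.float64(0.0575), 0, 0.085], [0.0139, 0.0044, -0.037, 0, np.float64(0.0575), 0, 0.085], [0.016, 0.0044, -0.0361, 0, np.float64(0.0575), 0, 0.085], [0.0181, 0.0044, -0.0351, 0, np.float64(0.0575), 0, 0.085], [0.0201, 0.0044, -0.034, 0, np.float64(0.0575), 0, 0.085], [0.022, 0.0044, -0.0328, 0, np.float64(0.0575), 0, 0.085], [0.0238, 0.0044, -0.0315, 0, np.float64(0.0575), 0, 0.085], [0.0256, 0.0044, -0.0301, 0, np.float64(0.0575), 0, 0.085]]
```

View pics/m4.png

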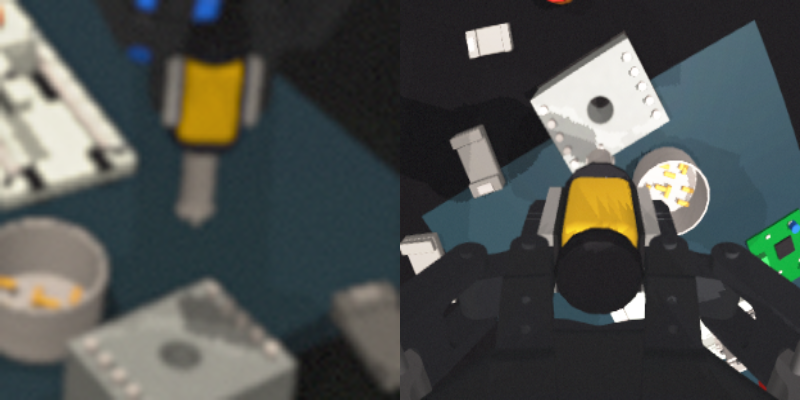

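Run:
```python
from h import *
w=load("w4");c=load("s4")
a=[256,208.5];b=[319.6,248.5]
v1,v2=fray(w,[a])[0],ray(c,[b])[0];o1,o2=np.array(w["origin"]),np.array(c["origin"])
k=np.linalg.lstsq(np.c_[v1,-v2],o2-o1,rcond=None)[0];p,q=o1+k[0]*v1,o2+k[1]*v2;print(p,q)
print("expected tip px wrist",fproject(w,[[536.6,322.1,147]]),"scene",project(c,[[536.6,322.1,147]]))
# yellow grip axis columns in wrist and in scene
for n,d,roi in(("w",w,(200,140,320,330)),("s",c,(290,190,350,240))):
    for x in blobs(d,(20,130,80),(32,255,255),roi,60): print(n,x)
im=c["color"];cv2.imwrite("pics/s4c.png",cv2.resize(im[200:260,295:345,::-1],(500,600),interpolation=cv2.INTER_CUBIC))
```

```text
[536.69089143 322.56144564 147.72154233] [537.24521127 322.02277689 147.79785286]
expected tip px wrist [[256.19203124 208.73829499]] scene [[319.87251411 248.7332082 ]]
w ([255.5, 247.1], 2099, ((255.80892944335938, 249.8914031982422), (59.07863235473633, 49.255584716796875), 1.005086064338684))
s ([323.3, 220.1], 299, ((323.3037414550781, 219.9180908203125), (14.838837623596191, 21.498788833618164), 6.709836959838867))
```

Request:
{"fn": "play_rows", "kwargs": {"series": [[0.0118,0.002,-0.0377,0,0.0575,0,0.01],[0.0139,0.002,-0.037,0,0.0575,0,0.01],[0.016,0.002,-0.036,0,0.0575,0,0.01],[0.018,0.002,-0.035,0,0.0575,0,0.01],[0.02,0.005,-0.034,0,0.0575,0,0.01],[0.022,0.006,-0.033,0,0.0575,0,0.01],[0.024,0.006,-0.0315,0,0.0575,0,0.01],[0.025,0.006,-0.03,0,0.0575,0,0.01],[0,0,0,0,0,0,0.01],[0,0,0,0,0,0,0.01]]}}

```text
clock: 7.8
position: [456.0, -1.6, 159.3]
ee_rot: [0.631, -0.341, 0.327, -0.615]
contact_force: [0.1, 0.3, -1.2]
gripper_width: 26.6
```

Run:
```python
from h import *
st(); plan([471.4,11.2,126],h=-0.965,w=.01)
```

```text
t 7.8 p [456.   -1.6 159.3] x [ 0.553 -0.833 -0.008] y [-0.029 -0.01  -1.   ] z [ 0.832  0.553 -0.03 ] F [ 0.1  0.3 -1.2] T [ 0.08 -0.08  0.03] w 26.6 j [ 0.35  0.18 -0.48 -0.   -0.94  1.8 ]
h0 -0.984 turn 0.019 n 1 tilt [ 0.03    0.0001 -0.0076]
[[-0.0021, 0.0333, 0.02, 0, np.float64(-0.0194), 0, 0.01]]
```

Request:
{"fn": "play_rows", "kwargs": {"series": [[-0.001,0.014,0.009,0.015,-0.01,-0.004,0.01],[-0.001,0.01,0.008,0.012,-0.009,-0.003,0.01],[0,0.004,0.002,0,0,0,0.01],[0,0,0,0,0,0,0.01]]}}

```text
clock: 8.2
position: [470.4, 12.6, 128.5]
ee_rot: [0.628, -0.328, 0.326, -0.626]
contact_force: [-0.7, 0.2, -1.4]
gripper_width: 26.6
```

Run:
```python
from h import *
st(); plan([471.4,11.2,126],h=-0.965,w=.01)
```

```text
t 8.2 p [470.4  12.6 128.5] x [ 0.572 -0.82  -0.002] y [-0.005 -0.001 -1.   ] z [ 0.82   0.572 -0.005] F [-0.7  0.2 -1.4] T [-0.03  0.01 -0.  ] w 26.6 j [ 0.37  0.24 -0.5  -0.   -0.84  1.81]
h0 -0.962 turn -0.003 n 1 tilt [ 0.0049  0.     -0.0017]
[[0.0017, 0.0025, 0.0001, 0, np.float64(0.0033), 0, 0.01]]
```

Request:
{"fn": "play_rows", "kwargs": {"series": [[0.0015,0.003,0,0.004,0,-0.002,0.01],[0,0.003,0,0,0,0,0.01],[0,0.003,0,0,0,0,0.01],[0,0.003,0,0,0,0,0.01],[0,0.003,0,0,0,0,0.01]]}}

```text
clock: 8.7
position: [472.0, 12.2, 113.5]
ee_rot: [-0.627, 0.326, -0.327, 0.627]
contact_force: [0.1, 0.3, -2.1]
gripper_width: 27.0
```

Run:
```python
from h import *
st(); plan([471.4,11.2,112],h=-0.965,w=.01)
```

```text
t 8.7 p [472.   12.2 113.5] x [ 0.573 -0.819  0.001] y [ 0.001 -0.    -1.   ] z [0.819 0.573 0.001] F [ 0.1  0.3 -2.1] T [-0.01  0.02  0.07] w 27.0 j [ 0.37  0.26 -0.52  0.   -0.79  1.81]
h0 -0.96 turn -0.005 n 1 tilt [-0.001   0.      0.0011]
[[0.0005, 0.0015, -0.001, 0, np.float64(0.0049), 0, 0.01]]
```

Request:
{"fn": "play_rows", "kwargs": {"series": [[0,0.002,0,0,0,0,0.01],[0,0.002,0,0,0,0,0.01],[0,0.001,0,0,0,0,0.01],[0,0,0,0,0,0,0.01]]}}

```text
clock: 9.1
position: [474.9, 13.0, 111.5]
ee_rot: [-0.626, 0.324, -0.329, 0.629]
contact_force: [-0.3, 0.2, -1.1]
gripper_width: 26.8
```

Run:
```python
from h import *
st(); d=snap("wrist","w5"); c=snap("scene","s5")
u=project(c,[[472,11,70]])[0].astype(int)
a=c["color"][u[1]-40:u[1]+40,u[0]-40:u[0]+40,::-1]
b=d["color"][140:270,190:320,::-1]
cv2.imwrite("pics/m5.png",np.hstack([cv2.resize(x,(400,400),interpolation=cv2.INTER_CUBIC) for x in(a,b)]))
```

```text
t 9.1 p [474.9  13.  111.5] x [ 0.575 -0.818  0.004] y [ 0.008  0.001 -1.   ] z [0.818 0.575 0.007] F [-0.3  0.2 -1.1] T [ 0.02  0.28 -0.02] w 26.8 j [ 0.37  0.26 -0.52  0.   -0.78  1.81]
```

View pics/m5.png

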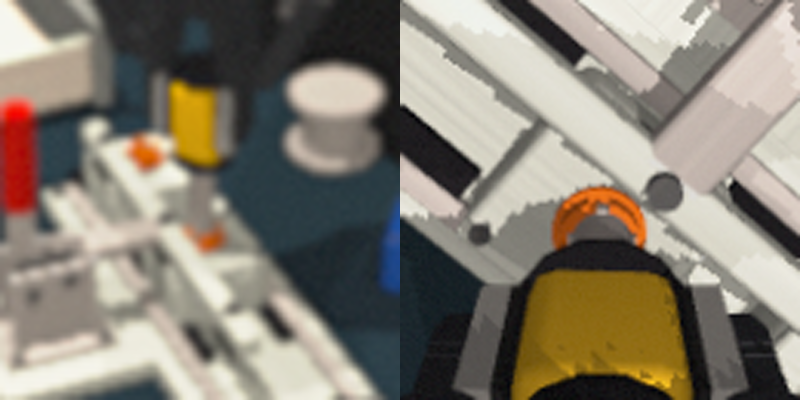

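Driver is seated in plug A's slot: tip height is 48.5 against about 48.7 expected, and it stands upright in the view. I'll re-centre and then start turning.

Request:
{"fn": "play_rows", "kwargs": {"series": [[0,0,-0.002,-0.006,0,0.003,0.01],[0,0,0,0,0.06,0,0.01],[0,0,0,0,0.1,0,0.01],[0,0,0,0,0.1,0,0.01],[0,0,0,0,0.1,0,0.01],[0,0,0,0,0.1,0,0.01],[0,0,0,0,0,0,0.01]]}}

```text
clock: 9.9
position: [473.2, 11.2, 111.0]
ee_rot: [0.533, -0.464, 0.465, -0.533]
contact_force: [-0.6, 1.0, 1.6]
gripper_width: 26.6
```

Run:
```python
from h import *
st(); plan([472,12,111],turn=0,w=.01)
```

```text
t 9.9 p [473.2  11.2 111. ] x [ 0.136 -0.991  0.001] y [ 0.001 -0.001 -1.   ] z [0.991 0.136 0.001] F [-0.6  1.   1.6] T [0.3  0.11 0.09] w 26.6 j [ 0.37  0.26 -0.52  0.   -0.79  1.34]
h0 -1.435 turn 0 n 1 tilt [-0.0006  0.      0.001 ]
[[-0.001, 0.0, -0.0011, 0, 0.0, 0, 0.01]]
```

Request:
{"fn": "play_rows", "kwargs": {"series": [[-0.0005,0,-0.0005,0,0.11,0,0.01],[0,0,0,0,0.11,0,0.01],[0,0,0,0,0.11,0,0.01],[0,0,0,0,0.11,0,0.01],[0,0,0,0,0.11,0,0.01],[0,0,0,0,0.11,0,0.01],[0,0,0,0,0.11,0,0.01],[0,0,0,0,0.11,0,0.01],[0,0,0,0,0.11,0,0.01],[0,0,0,0,0,0,0.01]]}}

```text
clock: 10.9
position: [472.8, 8.8, 110.1]
ee_rot: [0.245, -0.662, 0.666, -0.243]
contact_force: [-0.6, 0.5, 0.8]
gripper_width: 26.9
```

Run:
```python
from h import *
st(); plan([472,12,110],turn=0,w=.01)
```

```text
t 10.9 p [472.8   8.8 110.1] x [-0.762 -0.647  0.005] y [-0.001 -0.006 -1.   ] z [ 0.647 -0.762  0.004] F [-0.6  0.5  0.8] T [0.1  0.06 0.1 ] w 26.9 j [ 0.37  0.26 -0.52  0.01 -0.79  0.33]
h0 -2.438 turn 0 n 1 tilt [-0.0035  0.      0.0048]
[[-0.0014, 0.0001, -0.003, 0, 0.0, 0, 0.01]]
```

Request:
{"fn": "play_rows", "kwargs": {"series": [[-0.001,0,-0.002,-0.003,0.1,0.004,0.01],[0,0,0,0,0.1,0,0.01],[0,0,0,0,0.1,0,0.01],[0,0,0,0,0.1,0,0.01],[0,0,0,0,0.1,0,0.01],[0,0,0,0,0.1,0,0.01],[0,0,0,0,0.1,0,0.01],[0,0,0,0,0.05,0,0.01],[0,0,0,0,0,0,0.01]]}}

```text
clock: 11.8
position: [471.3, 9.4, 109.3]
ee_rot: [-0.012, -0.706, 0.708, 0.015]
contact_force: [0.1, 0.5, -0.3]
gripper_width: 26.5
```

Run:
```python
from h import *
st(); plan([472,12,110],turn=0,w=.01)
```

```text
t 11.8 p [471.3   9.4 109.3] x [-0.999  0.038  0.003] y [-0.003 -0.004 -1.   ] z [-0.038 -0.999  0.004] F [ 0.1  0.5 -0.3] T [0.08 0.12 0.03] w 26.5 j [ 0.37  0.26 -0.53  0.   -0.79 -0.41]
h0 3.104 turn 0 n 1 tilt [-0.0038  0.      0.0033]
[[-0.0006, -0.0007, -0.0027, 0, 0.0, 0, 0.01]]
```

Request:
{"fn": "play_rows", "kwargs": {"series": [[0,0,-0.002,-0.003,0.1,0.003,0.01],[0,0,0,0,0.1,0,0.01],[0,0,0,0,0.06,0,0.01]]}}

```text
clock: 12.1
position: [471.3, 10.8, 109.2]
ee_rot: [-0.103, -0.699, 0.7, 0.104]
contact_force: [-0.4, -1.1, 0.7]
gripper_width: 26.5
```

Run:
```python
from h import *
st(); plan([472,12,110],turn=0,w=.01)
```

```text
t 12.1 p [471.3  10.8 109.2] x [-0.957  0.29   0.   ] y [-0.001 -0.002 -1.   ] z [-0.29  -0.957  0.002] F [-0.4 -1.1  0.7] T [-0.2   0.1   0.24] w 26.5 j [ 0.37  0.26 -0.53  0.   -0.78 -0.67]
h0 2.847 turn 0 n 1 tilt [-0.0024  0.      0.0002]
[[-0.0003, -0.0008, -0.0014, 0, 0.0, 0, 0.01]]
```

Request:
{"fn": "play_rows", "kwargs": {"series": [[0,0,0,0,0.08,0,0.01],[0,0,0,0,0.0,0,0.01]]}}

```text
clock: 12.3
position: [471.2, 10.5, 109.1]
ee_rot: [-0.129, -0.694, 0.696, 0.129]
contact_force: [-0.3, -0.6, 1.7]
gripper_width: 26.8
```

Run:
```python
from h import *
st(); plan([472,12,110],turn=0,w=.01)
```

```text
t 12.3 p [471.2  10.5 109.1] x [-0.933  0.359  0.   ] y [-0.001 -0.003 -1.   ] z [-0.359 -0.933  0.004] F [-0.3 -0.6  1.7] T [-0.14  0.09  0.34] w 26.8 j [ 0.37  0.26 -0.53  0.   -0.78 -0.74]
h0 2.775 turn 0 n 1 tilt [-0.0036  0.      0.0001]
[[-0.0002, -0.0009, -0.0017, 0, 0.0, 0, 0.01]]
```

Request:
{"fn": "play_rows", "kwargs": {"series": [[0,0,0,0,-0.14,0,0.01],[0,0,0,0,-0.14,0,0.01],[0,-0.004,0,0,0,0,0.01],[0,-0.01,0,0,0,0,0.01],[0,-0.01,0,0,0,0,0.01],[0,-0.01,0,0,0,0,0.01],[0,0,0,0,0,0,0.01]]}}

```text
clock: 13.0
position: [471.0, 10.6, 145.8]
ee_rot: [-0.024, -0.706, 0.708, 0.025]
contact_force: [-0.3, -0.3, -1.4]
gripper_width: 26.6
```

Run:
```python
from h import *
st(); d=snap("wrist","w6"); plan([461.6,-71.5,142],h=-2.618,w=.01,step=20)
a=d["color"][120:270,170:320,::-1]
cv2.imwrite("pics/m6.png",cv2.resize(a,(500,500),interpolation=cv2.INTER_CUBIC))
```

```text
t 13.0 p [471.   10.6 145.8] x [-0.998  0.069  0.002] y [-0.002 -0.003 -1.   ] z [-0.069 -0.998  0.003] F [-0.3 -0.3 -1.4] T [ 0.   -0.06 -0.  ] w 26.6 j [ 0.37  0.21 -0.48  0.   -0.88 -0.44]
h0 3.072 turn 0.593 n 5 tilt [-0.0029  0.      0.0028]
[[0.0006, 0.0006, 0.0165, 0, np.float64(-0.1186), 0, 0.01], [0.0026, 0.0006, 0.0163, 0, np.float64(-0.1186), 0, 0.01], [0.0045, 0.0006, 0.0159, 0, np.float64(-0.1186), 0, 0.01], [0.0063, 0.0006, 0.0152, 0, np.float64(-0.1186), 0, 0.01], [0.0081, 0.0006, 0.0144, 0, np.float64(-0.1186), 0, 0.01]]
```

View pics/m6.png

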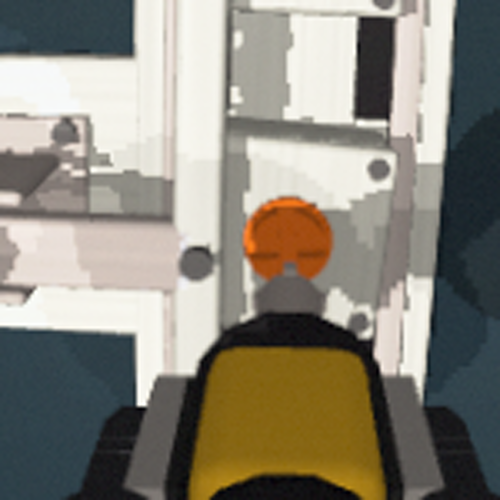

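Request:
{"fn": "play_rows", "kwargs": {"series": [[0.0006,0.0006,0.0165,0,-0.119,0,0.01],[0.0026,0.0006,0.0163,0,-0.119,0,0.01],[0.0045,0.0006,0.016,0,-0.119,0,0.01],[0.0063,0.0006,0.0152,0,-0.119,0,0.01],[0.005,0.0006,0.009,0,-0.119,0,0.01],[0,0,0,0,0,0,0.01]]}}

```text
clock: 13.65
position: [461.4, -67.6, 141.3]
ee_rot: [0.193, -0.681, 0.681, -0.189]
contact_force: [-0.2, -0.3, -1.6]
gripper_width: 26.6
```

Run:
```python
from h import *
st(); plan([461.4,-71.7,124],h=-2.618,w=.01,step=10)
```

```text
t 13.65 p [461.4 -67.6 141.3] x [-0.854 -0.521  0.005] y [-0.005 -0.002 -1.   ] z [ 0.521 -0.854 -0.001] F [-0.2 -0.3 -1.6] T [ 0.03  0.05 -0.01] w 26.6 j [ 0.2   0.21 -0.5   0.   -0.87  0.34]
h0 -2.594 turn -0.024 n 2 tilt [ 0.0012 -0.      0.0053]
[[0.0011, 0.0087, 0.0018, 0, np.float64(0.0121), 0, 0.01], [0.001, 0.0087, 0.0018, 0, np.float64(0.0121), 0, 0.01]]
```

Request:
{"fn": "play_rows", "kwargs": {"series": [[0.001,0.0075,0.0018,0,0.012,0.005,0.01],[0.001,0.0075,0.0018,0,0.012,0,0.01],[0,0,0,0,0,0,0.01]]}}

```text
clock: 13.95
position: [461.1, -71.2, 124.7]
ee_rot: [-0.181, 0.684, -0.683, 0.18]
contact_force: [-0.4, 0.3, -1.2]
gripper_width: 26.5
```

Run:
```python
from h import *
st(); plan([461.4,-71.7,110.5],h=-2.618,w=.01,step=10)
```

```text
t 13.95 p [461.1 -71.2 124.7] x [-0.87  -0.493  0.   ] y [-0.001  0.001 -1.   ] z [ 0.493 -0.87  -0.002] F [-0.4  0.3 -1.2] T [ 0.01 -0.02 -0.02] w 26.5 j [ 0.2   0.23 -0.52 -0.   -0.82  0.32]
h0 -2.626 turn 0.008 n 2 tilt [ 0.0019 -0.      0.0004]
[[-0.0, 0.0071, 0.0003, 0, np.float64(-0.0038), 0, 0.01], [-0.0, 0.0071, 0.0003, 0, np.float64(-0.0038), 0, 0.01]]
```

Request:
{"fn": "play_rows", "kwargs": {"series": [[0,0.003,0,0,0,0,0.01],[0,0.003,0,0,0,0,0.01],[0,0.003,0,0,0,0,0.01],[0,0.003,0,0,0,0,0.01],[0,0.001,0,0,0,0,0.01],[0,0,0,0,0,0,0.01]]}}

```text
clock: 14.55
position: [462.9, -71.2, 113.7]
ee_rot: [0.181, -0.683, 0.684, -0.182]
contact_force: [0.2, -1.3, -0.4]
gripper_width: 26.3
```

Run:
```python
from h import *
st(); plan([461.4,-71.7,110.5],h=-2.618,w=.01,step=10)
```

```text
t 14.55 p [462.9 -71.2 113.7] x [-0.868 -0.496  0.   ] y [ 0.001 -0.002 -1.   ] z [ 0.496 -0.868  0.002] F [ 0.2 -1.3 -0.4] T [-0.22  0.11  0.03] w 26.3 j [ 0.2   0.25 -0.53  0.   -0.79  0.32]
h0 -2.622 turn 0.004 n 1 tilt [-0.0021  0.      0.0002]
[[0.0016, 0.0032, -0.0003, 0, np.float64(-0.0045), 0, 0.01]]
```

Request:
{"fn": "play_rows", "kwargs": {"series": [[0.001,0.002,0,0,0,0,0.01],[0,0.001,0,0,0,0,0.01],[0,0,0,0,0.06,0,0.01],[0,0,0,0,0.1,0,0.01],[0,0,0,0,0.1,0,0.01],[0,0,0,0,0.1,0,0.01],[0,0,0,0,0.1,0,0.01],[0,0,0,0,0,0,0.01]]}}

```text
clock: 15.35
position: [462.2, -72.7, 110.9]
ee_rot: [0.015, -0.705, 0.708, -0.016]
contact_force: [-0.1, -1.0, 2.3]
gripper_width: 26.5
```

Run:
```python
from h import *
st(); plan([461.8,-71.5,110.5],turn=0,w=.01,step=10)
```

```text
t 15.35 p [462.2 -72.7 110.9] x [-0.999 -0.044 -0.001] y [ 0.001 -0.004 -1.   ] z [ 0.044 -0.999  0.004] F [-0.1 -1.   2.3] T [-0.31  0.25  0.05] w 26.5 j [ 0.2   0.25 -0.54  0.01 -0.78 -0.16]
h0 -3.098 turn 0 n 1 tilt [-0.0044 -0.     -0.0008]
[[0.0004, 0.0004, -0.0012, 0, 0.0, 0, 0.01]]
```

Request:
{"fn": "play_rows", "kwargs": {"series": [[0,0,-0.001,-0.003,0.11,0,0.01],[0,0,0,0,0.11,0,0.01],[0,0,0,0,0.11,0,0.01],[0,0,0,0,0.11,0,0.01],[0,0,0,0,0.11,0,0.01],[0,0,0,0,0.11,0,0.01],[0,0,0,0,0.11,0,0.01],[0,0,0,0,0.11,0,0.01],[0,0,0,0,0.11,0,0.01],[0,0,0,0,0,0,0.01]]}}

```text
clock: 16.35
position: [463.3, -71.9, 109.9]
ee_rot: [-0.328, -0.627, 0.627, 0.325]
contact_force: [-0.3, -0.1, 0.9]
gripper_width: 26.4
```

Run:
```python
from h import *
st(); plan([461.8,-71.5,110],turn=0,w=.01,step=10)
```

```text
t 16.35 p [463.3 -71.9 109.9] x [-0.573  0.819 -0.004] y [ 0.003 -0.002 -1.   ] z [-0.819 -0.573 -0.002] F [-0.3 -0.1  0.9] T [-0.28  0.22  0.08] w 26.4 j [ 0.2   0.26 -0.54  0.   -0.78 -1.16]
h0 2.181 turn 0 n 1 tilt [ 0.0015  0.     -0.0036]
[[0.0012, -0.0001, 0.001, 0, 0.0, 0, 0.01]]
```

Request:
{"fn": "play_rows", "kwargs": {"series": [[0.001,0,0.001,0,0.1,-0.003,0.01],[0,0,0,0,0.1,0,0.01],[0,0,0,0,0.1,0,0.01],[0,0,0,0,0.1,0,0.01],[0,0,0,0,0.1,0,0.01],[0,0,0,0,0.1,0,0.01],[0,0,0,0,0.1,0,0.01],[0,0,0,0,0.1,0,0.01],[0,0,0,0,0.08,0,0.01]]}}

```text
clock: 17.25
position: [461.5, -73.1, 109.1]
ee_rot: [0.562, 0.429, -0.43, -0.561]
contact_force: [-1.3, -1.6, 1.4]
gripper_width: 26.3
```

Run:
```python
from h import *
st(); plan([461.8,-71.5,110],turn=0,w=.01,step=10)
```

```text
t 17.25 p [461.5 -73.1 109.1] x [ 0.261  0.965 -0.002] y [-0.    -0.002 -1.   ] z [-0.965  0.261 -0.001] F [-1.3 -1.6  1.4] T [-0.71  0.35  0.2 ] w 26.3 j [ 0.19  0.26 -0.54  0.   -0.78 -2.03]
h0 1.307 turn 0 n 1 tilt [ 0.0006  0.     -0.0023]
[[0.0016, -0.0009, 0.0001, 0, 0.0, 0, 0.01]]
```

Request:
{"fn": "play_rows", "kwargs": {"series": [[0.001,0,0,0,0.08,0,0.01],[0,0,0,0,0.08,0,0.01],[0,0,0,0,0,0,0.01]]}}

```text
clock: 17.55
position: [460.7, -73.1, 109.2]
ee_rot: [0.593, 0.385, -0.389, -0.591]
contact_force: [-0.8, -0.6, 0.8]
gripper_width: 26.9
```

Run:
```python
from h import *
st()
```

```text
t 17.55 p [460.7 -73.1 109.2] x [ 0.402  0.916 -0.006] y [-0.003 -0.005 -1.   ] z [-0.916  0.402  0.001] F [-0.8 -0.6  0.8] T [-0.42  0.25  0.38] w 26.9 j [ 0.2   0.26 -0.54  0.01 -0.78 -2.18]
```

Request:
{"fn": "play_rows", "kwargs": {"series": [[0,0,0,0,-0.14,0,0.01],[0,0,0,0,-0.14,0,0.01],[0,-0.004,0,0,0,0,0.01],[0,-0.015,0,0,0,0,0.01],[0,-0.02,0,0,0,0,0.01],[0,-0.025,0,0,0,0,0.01],[0,0,0,0,0,0,0.01]]}}

```text
clock: 18.25
position: [460.3, -71.6, 173.7]
ee_rot: [-0.528, -0.468, 0.472, 0.529]
contact_force: [0.1, -0.3, -0.9]
gripper_width: 27.1
```

Run:
```python
from h import *
st(); d=snap("wrist","w7"); plan([530,300,180],turn=1.3,w=.01,step=42)
out=[]
for P in([472,11.2,53],[461.6,-71.5,53]):
    u=fproject(d,[P])[0].astype(int); print(u); x,y=np.clip(u,40,[470,340])
    out.append(cv2.resize(d["color"][y-35:y+35,x-35:x+35,::-1],(400,400),interpolation=cv2.INTER_CUBIC))
cv2.imwrite("pics/m7.png",np.hstack(out))
```

```text
t 18.25 p [460.3 -71.6 173.7] x [ 0.116  0.993 -0.002] y [-0.005 -0.002 -1.   ] z [-0.993  0.117  0.005] F [ 0.1 -0.3 -0.9] T [-0.   -0.08  0.02] w 27.1 j [ 0.2   0.17 -0.45  0.   -0.95 -1.88]
h0 1.453 turn 1.3 n 10 tilt [-0.0089 -0.     -0.0026]
[[0.0377, -0.0008, -0.0027, 0, -0.13, 0, 0.01], [0.0371, -0.0008, -0.0076, 0, -0.13, 0, 0.01], [0.0358, -0.0008, -0.0123, 0, -0.13, 0, 0.01], [0.0339, -0.0008, -0.0169, 0, -0.13, 0, 0.01], [0.0314, -0.0008, -0.0211, 0, -0.13, 0, 0.01], [0.0284, -0.0008, -0.025, 0, -0.13, 0, 0.01], [0.0249, -0.0008, -0.0285, 0, -0.13, 0, 0.01], [0.021, -0.0008, -0.0315, 0, -0.13, 0, 0.01], [0.0168, -0.0008, -0.0339, 0, -0.13, 0, 0.01], [0.0122, -0.0008, -0.0358, 0, -0.13, 0, 0.01]]
[341 188]
[253 187]
```

View pics/m7.png

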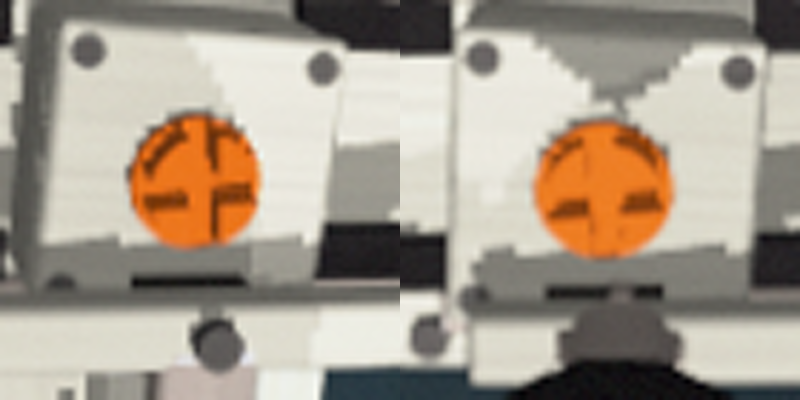

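Both plugs show the same slot angle, rotated about 8° from the housing sides, which is what 3.0 rad should give. Next the driver goes back to the stand.

Request:
{"fn": "play_rows", "kwargs": {"series": [[0.0377,-0.001,-0.0027,-0.005,-0.13,0,0.01],[0.037,-0.001,-0.0076,0,-0.13,0,0.01],[0.036,-0.001,-0.0123,0,-0.13,0,0.01],[0.034,-0.001,-0.017,0,-0.13,0,0.01],[0.0314,-0.001,-0.021,0,-0.13,0,0.01],[0.0284,-0.001,-0.025,0,-0.13,0,0.01],[0.025,-0.001,-0.0285,0,-0.13,0,0.01],[0.021,-0.001,-0.0315,0,-0.13,0,0.01],[0.012,-0.001,-0.025,0,-0.13,0,0.01],[0,0,0,0,0,0,0.01]]}}

```text
clock: 19.3
position: [510.9, 265.6, 164.0]
ee_rot: [-0.16, -0.683, 0.691, 0.177]
contact_force: [-1.6, -1.5, -2.0]
gripper_width: 26.8
```

Run:
```python
from h import *
st(); plan([536.7,322.2,160],turn=0,w=.01,step=20)
```

```text
t 19.3 p [510.9 265.6 164. ] x [-0.886  0.464  0.02 ] y [-0.026 -0.005 -1.   ] z [-0.464 -0.886  0.016] F [-1.6 -1.5 -2. ] T [-0.05 -0.07 -0.  ] w 26.8 j [ 0.75  0.37 -0.19 -0.02 -1.03 -1.23]
h0 2.659 turn 0 n 4 tilt [-0.0164  0.0002  0.0202]
[[0.0008, 0.001, -0.0155, 0, 0.0, 0, 0.01], [0.0008, 0.001, -0.0155, 0, 0.0, 0, 0.01], [0.0008, 0.001, -0.0155, 0, 0.0, 0, 0.01], [0.0008, 0.001, -0.0155, 0, 0.0, 0, 0.01]]
```

Request:
{"fn": "play_rows", "kwargs": {"series": [[0.001,0,-0.0155,-0.008,0,0.01,0.01],[0.001,0,-0.0155,-0.008,0,0.01,0.01],[0.001,0.001,-0.0155,0,0,0,0.01],[0.0,0.001,-0.012,0,0,0,0.01],[0,0,0,0,0,0,0.01],[0,0,0,0,0,0,0.01]]}}

```text
clock: 19.9
position: [535.1, 320.2, 156.0]
ee_rot: [-0.17, -0.684, 0.688, 0.173]
contact_force: [-0.1, -0.0, -1.4]
gripper_width: 26.4
```

Run:
```python
from h import *
s=st(); plan([536.7,322.2,130],turn=0,w=.01,step=20)
d=snap("wrist","w8");P=s["position"]
u=fproject(d,[P-[0,0,63]])[0]; v=fproject(d,[[536.4,322,55]])[0]; print(u,v)
y,x=v[::-1].astype(int); x0,y0=max(x-60,0),max(y-60,0)
cv2.imwrite("pics/m8.png",cv2.resize(d["color"][y0:y0+120,x0:x0+120,::-1],(500,500),interpolation=cv2.INTER_CUBIC))
```

```text
t 19.9 p [535.1 320.2 156. ] x [-0.883  0.47   0.003] y [-0.005 -0.004 -1.   ] z [-0.47  -0.883  0.006] F [-0.1 -0.  -1.4] T [-0.    0.   -0.04] w 26.4 j [ 0.8   0.44 -0.09 -0.   -1.04 -1.29]
h0 2.652 turn 0 n 2 tilt [-0.0063  0.      0.0025]
[[-0.0002, 0.013, -0.0013, 0, 0.0, 0, 0.01], [-0.0002, 0.013, -0.0013, 0, 0.0, 0, 0.01]]
[253.82847867 206.02602254] [253.42915487 193.67394517]
```

View pics/m8.png

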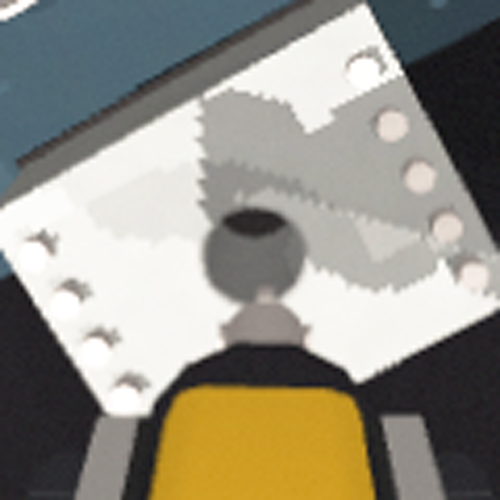

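The hole rim centre at (253.7,194.2) matches the predicted (253.4,193.7), so I'll lower the driver.

Request:
{"fn": "play_rows", "kwargs": {"series": [[0,0.01,-0.0015,-0.006,0,0.002,0.01],[0,0.012,-0.001,0,0,0,0.01],[0,0.008,0,0,0,0,0.01],[0,0,0,0,0,0,0.01]]}}

```text
clock: 20.35
position: [535.5, 320.4, 123.5]
ee_rot: [-0.172, -0.686, 0.686, 0.173]
contact_force: [0.2, 1.0, -1.9]
gripper_width: 26.5
```

Run:
```python
from h import *
s=st(); plan([536.6,322.2,69],turn=0,w=.01,step=12)
```

```text
t 20.35 p [535.5 320.4 123.5] x [-0.882  0.472  0.001] y [-0.001  0.    -1.   ] z [-0.472 -0.882  0.001] F [ 0.2  1.  -1.9] T [ 0.   -0.02 -0.01] w 26.5 j [ 0.8   0.47 -0.14 -0.   -0.96 -1.29]
h0 2.65 turn 0 n 5 tilt [-0.0005  0.      0.0011]
[[-0.0, 0.0109, -0.0004, 0, 0.0, 0, 0.01], [-0.0, 0.0109, -0.0004, 0, 0.0, 0, 0.01], [-0.0, 0.0109, -0.0004, 0, 0.0, 0, 0.01], [-0.0, 0.0109, -0.0004, 0, 0.0, 0, 0.01], [-0.0, 0.0109, -0.0004, 0, 0.0, 0, 0.01]]
```

Request:
{"fn": "play_rows", "kwargs": {"series": [[0,0.008,-0.0015,0,0,0,0.01],[0,0.01,-0.001,0,0,0,0.01],[0,0.01,-0.0005,0,0,0,0.01],[0,0.01,-0.0005,0,0,0,0.01],[0,0.008,-0.0003,0,0,0,0.01],[0,0,0,0,0,0,0.01]]}}

```text
clock: 20.95
position: [536.9, 323.3, 72.6]
ee_rot: [-0.171, -0.685, 0.687, 0.173]
contact_force: [0.5, 0.6, -1.7]
gripper_width: 26.7
```

Run:
```python
from h import *
s=st(); plan([536.6,322.2,68.5],turn=0,w=.01,step=12)
```

```text
t 20.95 p [536.9 323.3  72.6] x [-0.881  0.472  0.002] y [-0.003 -0.002 -1.   ] z [-0.472 -0.881  0.003] F [ 0.5  0.6 -1.7] T [0.01 0.01 0.06] w 26.7 j [ 0.8   0.54 -0.18 -0.   -0.86 -1.29]
h0 2.65 turn 0 n 1 tilt [-0.003   0.      0.0017]
[[-0.0003, 0.0041, 0.0011, 0, 0.0, 0, 0.01]]
```

Request:
{"fn": "play_rows", "kwargs": {"series": [[0,0.003,0.001,0,0,0,0.01],[0,0,0,0,0,0,0.01],[0,0,0,0,0,0,0.085],[0,0,0,0,0,0,0.085],[0,0,0,0,0,0,0.085],[0,0,0,0,0,0,0.085],[0,0,0,0,0,0,0.085],[0,0,0,0,0,0,0.085],[0,0,0,0,0,0,0.085]]}}

```text
clock: 21.85
position: [538.6, 324.3, 72.5]
ee_rot: [0.173, 0.687, -0.685, -0.171]
contact_force: [1.5, -0.6, 0.2]
gripper_width: 84.9
```

Request:
{"fn": "play_rows", "kwargs": {"series": [[0,-0.01,0,0,0,0,0.085],[0,-0.02,0,0,0,0,0.085],[0,-0.03,0,0,0,0,0.085],[0,-0.03,0,0,0,0,0.085],[0,-0.03,0,0,0,0,0.085],[0,0,0,0,0,0,0.085]]}}

```text
clock: 22.45
position: [538.4, 323.5, 199.7]
ee_rot: [0.173, 0.687, -0.685, -0.17]
contact_force: [0.5, 0.7, 0.1]
gripper_width: 85.2
```

Run:
```python
from h import *
s=st()
d=snap("wrist","w9"); print(fproject(d,[[536.5,322,112],[404,332,10]]))
c=snap("scene","s9"); print([b for b in blobs(c,(20,130,120),(32,255,255),(290,240,350,310),30)])
t=snap("top","t9"); r=blobs(t,(0,0,90),(179,60,255),(135,200,178,240),60)
for x in r: print("clip",x, plane(t,[x[2][0]],10).round(1), plane(t,cv2.boxPoints(x[2]),10).round(0).tolist())
```

```text
t 22.45 p [538.4 323.5 199.7] x [-0.882  0.471 -0.003] y [ 0.004  0.002 -1.   ] z [-0.471 -0.882 -0.003] F [0.5 0.7 0.1] T [ 0.05 -0.06 -0.01] w 85.2 j [ 0.8   0.41 -0.03  0.   -1.12 -1.29]
[[255.61668099 192.37556752]
 [360.52956591 121.96748215]]
[([317.5, 277.9], 227, ((318.0, 277.5), (17.0, 14.0), 90.0))]
clip ([160.3, 218.4], 195, ((160.0576934814453, 218.7115478515625), (18.827146530151367, 10.786385536193848), 11.309932708740234)) [[403.1 331.   10. ]] [[392.0, 363.0, 10.0], [425.0, 358.0, 10.0], [415.0, 299.0, 10.0], [381.0, 304.0, 10.0]]
```

Run:
```python
from h import *
plan([540,25,195],h=1.445,w=.0,step=36)
```

```text
h0 2.65 turn -1.205 n 9 tilt [-0.0066  0.      0.0027]
[[-0.016, -0.0002, 0.0288, 0, np.float64(0.1339), 0, 0.0], [-0.0197, -0.0002, 0.0264, 0, np.float64(0.1339), 0, 0.0], [-0.023, -0.0002, 0.0236, 0, np.float64(0.1339), 0, 0.0], [-0.026, -0.0002, 0.0203, 0, np.float64(0.1339), 0, 0.0], [-0.0285, -0.0002, 0.0166, 0, np.float64(0.1339), 0, 0.0], [-0.0304, -0.0002, 0.0127, 0, np.float64(0.1339), 0, 0.0], [-0.0319, -0.0002, 0.0085, 0, np.float64(0.1339), 0, 0.0], [-0.0327, -0.0002, 0.0042, 0, np.float64(0.1339), 0, 0.0], [-0.033, -0.0002, -0.0002, 0, np.float64(0.1339), 0, 0.0]]
```

Request:
{"fn": "play_rows", "kwargs": {"series": [[-0.016,0,0.0288,-0.006,0.134,0,0.0],[-0.02,0,0.0264,0,0.134,0,0.0],[-0.023,0,0.0236,0,0.134,0,0.0],[-0.026,0,0.02,0,0.134,0,0.0],[-0.0285,0,0.0166,0,0.134,0,0.0],[-0.03,0,0.0127,0,0.134,0,0.0],[-0.032,0,0.0085,0,0.134,0,0.0],[-0.032,0,0.004,0,0.134,0,0.0],[-0.025,0,0,0,0.134,0,0.0],[0,0,0,0,0,0,0.0]]}}

```text
clock: 23.6
position: [525.5, 20.9, 179.3]
ee_rot: [-0.538, -0.443, 0.466, 0.546]
contact_force: [0.3, 0.1, 0.3]
gripper_width: 0.2
```

Run:
```python
from h import *
st()
plan([540,5,125],h=1.445,w=.0,step=20)
d=snap("wrist","w10"); r=blobs(d,(0,150,90),(4,255,255),None,30); print([(x[0],x[1],plane(d,[x[0]],150,fray).round(0)) for x in r])
```

```text
t 23.6 p [525.5  20.9 179.3] x [ 0.174  0.984 -0.018] y [-0.032 -0.013 -0.999] z [-0.984  0.175  0.029] F [0.3 0.1 0.3] T [ 0.1  -0.06  0.05] w 0.2 j [ 0.35  0.28 -0.29  0.   -1.04 -2.1 ]
h0 1.395 turn 0.05 n 3 tilt [-0.0288 -0.0003 -0.0182]
[[-0.0044, 0.0181, -0.0057, 0, np.float64(-0.0165), 0, 0.0], [-0.0045, 0.0181, -0.0056, 0, np.float64(-0.0165), 0, 0.0], [-0.0046, 0.0181, -0.0055, 0, np.float64(-0.0165), 0, 0.0]]
[]
```

Request:
{"fn": "play_rows", "kwargs": {"series": [[-0.0044,0.018,-0.005,-0.015,-0.0165,-0.01,0.0],[-0.0045,0.016,-0.005,-0.012,-0.0165,-0.007,0.0],[-0.0046,0.016,-0.003,0,-0.0165,0,0.0],[0,0,0,0,0,0,0]]}}

```text
clock: 24.05
position: [535.2, 8.5, 125.2]
ee_rot: [-0.526, -0.47, 0.472, 0.528]
contact_force: [-0.5, 0.4, -0.1]
gripper_width: 0.3
```

Run:
```python
from h import *
st()
plan([553,3.5,125],h=1.445,w=.0,step=20)
```

```text
t 24.05 p [535.2   8.5 125.2] x [ 0.112  0.994 -0.001] y [-0.004 -0.    -1.   ] z [-0.994  0.112  0.004] F [-0.5  0.4 -0.1] T [ 0.03 -0.02 -0.02] w 0.3 j [ 0.32  0.34 -0.35 -0.   -0.88 -2.  ]
h0 1.459 turn -0.014 n 1 tilt [-0.0044 -0.     -0.0006]
[[-0.0029, 0.0002, -0.0182, 0, np.float64(0.0136), 0, 0.0]]
```

Request:
{"fn": "play_rows", "kwargs": {"series": [[-0.002,0,-0.012,0,0.01,0,0],[-0.001,0,-0.012,0,0,0,0],[0,0.001,-0.012,0,0,0,0],[0,0.001,-0.012,0,0,0,0],[0,0.003,-0.012,0,0,0,0],[0,0.004,-0.009,0,0,0,0],[0,0,0,0,0,0,0]]}}

```text
clock: 24.75
position: [607.0, -0.6, 115.8]
ee_rot: [-0.526, -0.466, 0.473, 0.531]
contact_force: [-0.1, 0.2, 0.1]
gripper_width: 0.1
```

Run:
```python
from h import *
s=st(); c=snap("scene","s11")
print([(x[0],x[1],x[2]) for x in blobs(c,(0,150,90),(4,255,255),(190,140,290,240),20)])
print("rel",(s["position"][:2]-[572.5,1])@[0.992,-.126])
```

```text
t 24.75 p [ 6.070e+02 -6.000e-01  1.158e+02] x [ 0.118  0.993 -0.002] y [-0.012 -0.001 -1.   ] z [-0.993  0.118  0.012] F [-0.1  0.2  0.1] T [0.04 0.04 0.03] w 0.1 j [ 0.26  0.46 -0.18 -0.   -0.94 -1.95]
[([211.4, 193.2], 122, ((211.2405548095703, 193.35675048828125), (22.424047470092773, 6.175803184509277), 36.02737045288086))]
rel 34.45637753259786
```

Request:
{"fn": "play_rows", "kwargs": {"series": [[0,0.009,-0.008,0,0,0,0],[0,0.009,-0.006,0,0,0,0],[0,0.009,-0.006,0,0,0,0],[0,0.009,-0.006,0,0,0,0],[0,0.004,-0.003,0,0,0,0],[0,0,0,0,0,0,0]]}}

```text
clock: 25.4
position: [639.6, -4.2, 73.5]
ee_rot: [-0.527, -0.468, 0.472, 0.53]
contact_force: [0.1, 0.1, 0.4]
gripper_width: 0.2
```

Run:
```python
from h import *
s=st(); c=snap("scene","s12")
print([(x[0],x[1],x[2]) for x in blobs(c,(0,150,90),(4,255,255),(150,140,290,260),20)])
print("rel",(s["position"][:2]-[572.5,1])@[0.992,-.126])
for th in (1.0,1.2,1.39):
    print(th,project(c,[np.r_[np.array([572.5,1])+80*np.sin(th)*np.array([.992,-.126]),50+80*np.cos(th)]]))
cv2.imwrite("pics/m12.png",cv2.resize(c["color"][140:260,150:310,::-1],(800,600),interpolation=cv2.INTER_CUBIC))
```

```text
t 25.4 p [639.6  -4.2  73.5] x [ 0.117  0.993 -0.001] y [-0.006 -0.    -1.   ] z [-0.993  0.117  0.006] F [0.1 0.1 0.4] T [ 0.   -0.11  0.01] w 0.2 j [ 0.25  0.55 -0.14 -0.   -0.88 -1.93]
[([203.0, 209.7], 125, ((203.0, 209.5), (7.0, 24.0), 90.0))]
rel 67.19241518160895
1.0 [[203.58855598 199.57844423]]
1.2 [[201.12595091 205.01382761]]
1.39 [[199.93991022 210.23177403]]
```

View pics/m12.png

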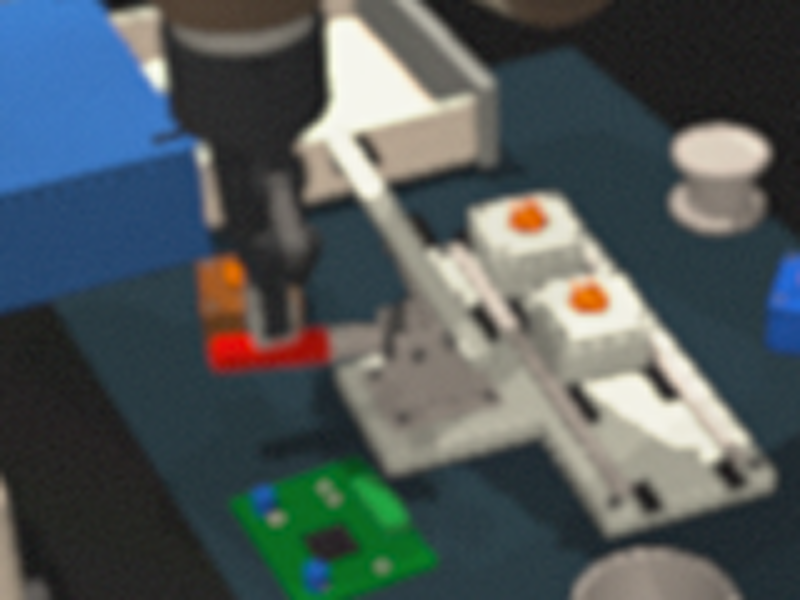

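The clamp is past centre, with the bar upright and the red handle at the 1.39 rad position. I'll retreat upward and measure the drawer from the top view.

Request:
{"fn": "play_rows", "kwargs": {"series": [[0,-0.03,0,0,0,0,0],[0,-0.04,0,0,0,0,0],[0,-0.04,0,0,0,0,0.07],[0,-0.02,0,0,0,0,0.07],[0,0,0,0,0,0,0.07]]}}

```text
clock: 25.95
position: [639.5, -4.1, 207.8]
ee_rot: [-0.527, -0.467, 0.472, 0.53]
contact_force: [0.3, -0.2, -0.9]
gripper_width: 43.2
```

Run:
```python
from h import *
st(); t=load("t9")
for l,lo,hi,z in(("blue",(100,150,60),(125,255,255),76),("white",(0,0,130),(179,70,255),18)):
    for x in blobs(t,lo,hi,(320,70,410,225),600): print(l,x,plane(t,cv2.boxPoints(x[2]),z).round(0).tolist())
g=cv2.cvtColor(t["color"],cv2.COLOR_RGB2GRAY)
print("row col prof",g[190,318:405].tolist()); print("col prof",g[145:228,360].tolist())
plan([471,11.4,110],h=1.445-np.pi/2,w=.07,step=36)
plan([471,11.4,110],h=1.445,w=.07,step=36)
```

```text
t 25.95 p [639.5  -4.1 207.8] x [ 0.117  0.993 -0.002] y [-0.009 -0.001 -1.   ] z [-0.993  0.117  0.009] F [ 0.3 -0.2 -0.9] T [ 0.    0.01 -0.01] w 43.2 j [ 0.25  0.43  0.02 -0.   -1.17 -1.93]
blue ([364.6, 120.2], 5159, ((364.91680908203125, 120.35910034179688), (74.05355834960938, 71.89313507080078), 3.122130870819092)) [[607.0, -186.0, 76.0], [837.0, -198.0, 76.0], [827.0, -428.0, 76.0], [598.0, -411.0, 76.0]]
white ([360.0, 187.6], 3931, ((362.51727294921875, 188.7069091796875), (72.16936492919922, 64.5354995727539), 3.3664605617523193)) [[413.0, -190.0, 18.0], [619.0, -201.0, 18.0], [609.0, -430.0, 18.0], [404.0, -414.0, 18.0]]
row col prof [86, 85, 86, 85, 85, 86, 85, 81, 71, 88, 181, 231, 233, 231, 232, 232, 232, 232, 232, 232, 232, 232, 232, 232, 232, 232, 232, 232, 232, 232, 232, 232, 232, 232, 232, 232, 233, 233, 233, 232, 232, 232, 232, 233, 232, 232, 232, 232, 232, 232, 232, 232, 232, 232, 232, 232, 232, 232, 232, 232, 232, 232, 232, 232, 231, 231, 231, 231, 232, 235, 201, 124, 103, 99, 213, 203, 98, 50, 54, 55, 54, 52, 54, 52, 53, 51, 50]
col prof [112, 112, 112, 113, 11
[... 803 characters left out ...]
119, 0.0089, 0.0097, 0, np.float64(0.1436), 0, 0.07], [-0.0132, 0.0089, 0.0079, 0, np.float64(0.1436), 0, 0.07], [-0.0142, 0.0089, 0.0059, 0, np.float64(0.1436), 0, 0.07], [-0.0149, 0.0089, 0.0039, 0, np.float64(0.1436), 0, 0.07], [-0.0153, 0.0089, 0.0017, 0, np.float64(0.1436), 0, 0.07]]
h0 1.454 turn -0.009 n 6 tilt [-0.0085 -0.     -0.0022]
[[-0.0007, 0.0163, 0.0282, 0, np.float64(0.0015), 0, 0.07], [-0.0008, 0.0163, 0.0282, 0, np.float64(0.0015), 0, 0.07], [-0.0008, 0.0163, 0.0282, 0, np.float64(0.0015), 0, 0.07], [-0.0008, 0.0163, 0.0282, 0, np.float64(0.0015), 0, 0.07], [-0.0009, 0.0163, 0.0282, 0, np.float64(0.0015), 0, 0.07], [-0.0009, 0.0163, 0.0282, 0, np.float64(0.0015), 0, 0.07]]
```

Run:
```python
from h import *
t=load("t9")
print("right inner floor",plane(t,[388.3,190],18),"left rim inner",plane(t,[328.5,190],53))
print("front inner top",plane(t,[360,213.3],67),"front outer top",plane(t,[360,220.7],67),"unit face",plane(t,[360,157.3],76))
```

```text
right inner floor [[ 507.63627455 -389.97711097   18.        ]] left rim inner [[ 499.26316837 -196.99342984   53.        ]]
front inner top [[ 427.89132661 -290.25697648   67.        ]] front outer top [[ 405.48436644 -290.05220445   67.        ]] unit face [[ 598.863065   -289.98093164   76.        ]]
```

Request:
{"fn": "play_rows", "kwargs": {"series": [[-0.001,0.008,0.028,-0.008,0.0,0,0.07],[-0.001,0.01,0.028,0,0.0,0,0.07],[-0.001,0.012,0.028,0,0.0,0,0.07],[-0.001,0.014,0.028,0,0.0,0,0.07],[-0.001,0.014,0.024,0,0.0,0,0.07],[-0.001,0.014,0.01,0,0.0,0,0.07],[0,0,0,0,0,0,0.07],[0,0,0,0,0,0,0.07]]}}

```text
clock: 26.75
position: [484.0, 6.4, 128.7]
ee_rot: [-0.528, -0.468, 0.471, 0.529]
contact_force: [0.6, -0.1, -0.1]
gripper_width: 70.0
```

Run:
```python
from h import *
st(); d=snap("wrist","w13")
plan([471.2,11.2,60],h=1.445,w=.07,step=20)
P=fproject(d,[[471.2,11.2,53],[461,-72,53]]);print(P)
for p in P:
  x,y=p.astype(int)
  for b in blobs(d,(5,120,100),(18,255,255),(max(x-30,0),max(y-30,0),x+30,y+30),60): print(b[0],b[1],plane(d,[b[0]],51,fray))
```

```text
t 26.75 p [484.    6.4 128.7] x [ 0.118  0.993 -0.002] y [-0.005 -0.002 -1.   ] z [-0.993  0.118  0.004] F [ 0.6 -0.1 -0.1] T [-0.01 -0.06  0.  ] w 70.0 j [ 0.35  0.26 -0.47 -0.   -0.85 -2.04]
h0 1.452 turn -0.007 n 4 tilt [-0.0049 -0.     -0.0021]
[[0.0008, 0.0172, 0.0033, 0, np.float64(0.0017), 0, 0.07], [0.0008, 0.0172, 0.0033, 0, np.float64(0.0017), 0, 0.07], [0.0008, 0.0172, 0.0033, 0, np.float64(0.0017), 0, 0.07], [0.0008, 0.0172, 0.0033, 0, np.float64(0.0017), 0, 0.07]]
[[257.52453493 185.55967611]
 [152.43194922 185.34302934]]
[257.5, 181.5] 650 [[468.52636134  11.5058342   51.        ]]
[154.8, 183.0] 574 [[459.79950591 -70.34676579  51.        ]]
```

Request:
{"fn": "play_rows", "kwargs": {"series": [[0.001,0.017,0.0035,-0.004,0,0,0.07],[0.001,0.017,0.0035,0,0,0,0.07],[0.001,0.017,0.003,0,0,0,0.07],[0.001,0.017,0.002,0,0,0,0.07],[0,0,0,0,0,0,0.07]]}}

```text
clock: 27.3
position: [480.4, 13.3, 61.9]
ee_rot: [0.531, 0.472, -0.466, -0.527]
contact_force: [-0.2, 0.0, 0.1]
gripper_width: 69.7
```

Run:
```python
from h import *
st()
plan([471.2,11.2,17.5],h=1.445,w=.07,step=10)
```

```text
t 27.3 p [480.4  13.3  61.9] x [0.119 0.993 0.002] y [ 0.011  0.001 -1.   ] z [-0.993  0.119 -0.01 ] F [-0.2  0.   0.1] T [-0.05  0.07  0.04] w 69.7 j [ 0.37  0.34 -0.57  0.01 -0.65 -2.06]
h0 1.451 turn -0.006 n 5 tilt [ 0.0105 -0.      0.0021]
[[-0.0006, 0.0089, 0.0018, 0, np.float64(0.0013), 0, 0.07], [-0.0006, 0.0089, 0.0018, 0, np.float64(0.0013), 0, 0.07], [-0.0006, 0.0089, 0.0018, 0, np.float64(0.0013), 0, 0.07], [-0.0006, 0.0089, 0.0018, 0, np.float64(0.0013), 0, 0.07], [-0.0006, 0.0089, 0.0018, 0, np.float64(0.0013), 0, 0.07]]
```

Request:
{"fn": "play_rows", "kwargs": {"series": [[-0.0006,0.006,0.004,0.01,0,0.002,0.07],[-0.0006,0.008,0.003,0,0,0,0.07],[-0.0006,0.008,0.003,0,0,0,0.07],[0,0.008,0.0025,0,0,0,0.07],[0,0.005,0.002,0,0,0,0.07],[0,0,0,0,0,0,0.07]]}}

```text
clock: 27.9
position: [468.5, 13.9, 26.5]
ee_rot: [0.53, 0.471, -0.467, -0.528]
contact_force: [0.1, -1.5, -0.3]
gripper_width: 70.0
```

Run:
```python
from h import *
st()
plan([471.2,11.2,17.5],h=1.445,w=.07,step=10)
```

```text
t 27.9 p [468.5  13.9  26.5] x [0.119 0.993 0.002] y [ 0.006  0.002 -1.   ] z [-0.993  0.119 -0.005] F [ 0.1 -1.5 -0.3] T [-0.02  0.01  0.04] w 70.0 j [ 0.38  0.39 -0.62  0.   -0.55 -2.07]
h0 1.451 turn -0.006 n 1 tilt [ 0.0053 -0.      0.0022]
[[-0.0023, 0.009, -0.003, 0, np.float64(0.0064), 0, 0.07]]
```

Request:
{"fn": "play_rows", "kwargs": {"series": [[-0.002,0.005,-0.002,0.005,0.005,0.002,0.07],[0,0.004,-0.001,0,0,0,0.07],[0,0,0,0,0,0,0.03],[0,0,0,0,0,0,0.03],[0,0,0,0,0,0,0.03],[0,0,0,0,0,0,0.03],[0,0,0,0,0,0,0.03],[0,0,0,0,0,0,0.03]]}}

```text
clock: 28.7
position: [472.3, 10.7, 17.7]
ee_rot: [0.53, 0.468, -0.468, -0.53]
contact_force: [0.4, -1.4, -1.3]
gripper_width: 50.8
```

Run:
```python
from h import *
st()
```

```text
t 28.7 p [472.3  10.7  17.7] x [ 0.124  0.992 -0.001] y [ 0.001 -0.001 -1.   ] z [-0.992  0.124 -0.001] F [ 0.4 -1.4 -1.3] T [-0.16  0.02  0.02] w 50.8 j [ 0.37  0.42 -0.62  0.   -0.54 -2.06]
```

Request:
{"fn": "play_rows", "kwargs": {"series": [[0,-0.008,0,0,0,0,0.03],[0,-0.012,0,0,0,0,0.03],[0,-0.02,0,0,0,0,0.03],[0,-0.025,0,0,0,0,0.03],[0,-0.02,0,0,0,0,0.03],[0,0,0,0,0,0,0.03]]}}

```text
clock: 29.3
position: [471.0, 11.1, 106.4]
ee_rot: [-0.53, -0.467, 0.469, 0.53]
contact_force: [0.2, 1.0, -2.6]
gripper_width: 51.0
```

Run:
```python
from h import *
st();plan([488,-240,118],h=1.525,w=.03,step=30)
```

```text
t 29.3 p [471.   11.1 106.4] x [ 0.124  0.992 -0.001] y [-0.002 -0.001 -1.   ] z [-0.992  0.124  0.002] F [ 0.2  1.  -2.6] T [-0.02 -0.12 -0.02] w 51.0 j [ 0.37  0.27 -0.53  0.   -0.78 -2.06]
h0 1.446 turn 0.079 n 9 tilt [-0.0019 -0.     -0.0011]
[[-0.0274, -0.0013, -0.0053, 0, np.float64(-0.0087), 0, 0.03], [-0.0275, -0.0013, -0.0051, 0, np.float64(-0.0087), 0, 0.03], [-0.0275, -0.0013, -0.0048, 0, np.float64(-0.0087), 0, 0.03], [-0.0276, -0.0013, -0.0046, 0, np.float64(-0.0087), 0, 0.03], [-0.0276, -0.0013, -0.0044, 0, np.float64(-0.0087), 0, 0.03], [-0.0277, -0.0013, -0.0041, 0, np.float64(-0.0087), 0, 0.03], [-0.0277, -0.0013, -0.0039, 0, np.float64(-0.0087), 0, 0.03], [-0.0277, -0.0013, -0.0036, 0, np.float64(-0.0087), 0, 0.03], [-0.0278, -0.0013, -0.0034, 0, np.float64(-0.0087), 0, 0.03]]
```

Request:
{"fn": "play_rows", "kwargs": {"series": [[-0.02,-0.002,-0.005,0,-0.009,0,0.03],[-0.027,-0.002,-0.005,0,-0.009,0,0.03],[-0.0275,-0.002,-0.005,0,-0.009,0,0.03],[-0.0275,-0.002,-0.005,0,-0.009,0,0.03],[-0.0276,-0.001,-0.0045,0,-0.009,0,0.03],[-0.0277,-0.001,-0.004,0,-0.009,0,0.03],[-0.0277,-0.001,-0.004,0,-0.009,0,0.03],[-0.0277,-0.001,-0.0035,0,-0.009,0,0.03],[-0.02,0,-0.003,0,-0.009,0,0.03],[0,0,0,0,0,0,0.03]]}}

```text
clock: 30.3
position: [485.0, -230.7, 110.8]
ee_rot: [-0.505, -0.488, 0.492, 0.514]
contact_force: [-0.5, 0.4, -2.3]
gripper_width: 50.7
```

Run:
```python
from h import *
st();plan([488,-247,60],h=1.525,w=.03,step=12)
d=snap("wrist","w14");cv2.imwrite("pics/m14.png",d["color"][:,:,::-1])
for c in([100,95],[100,-95],[-100,95],[-100,-95]):
    P=np.array([528,-293])+c[0]*np.array([.9989,-.046])+c[1]*np.array([.046,.9989]); print(c,fproject(d,[[*P,18],[*P,53]]).round(0).tolist())
```

```text
t 30.3 p [ 485.  -230.7  110.8] x [0.039 0.999 0.004] y [-0.013  0.004 -1.   ] z [-0.999  0.039  0.013] F [-0.5  0.4 -2.3] T [0.01 0.01 0.02] w 50.7 j [-0.14  0.36 -0.36 -0.   -0.86 -1.46]
h0 1.532 turn -0.007 n 5 tilt [-0.0132  0.      0.0037]
[[-0.0032, 0.0102, -0.0007, 0, np.float64(0.0013), 0, 0.03], [-0.0032, 0.0102, -0.0007, 0, np.float64(0.0013), 0, 0.03], [-0.0032, 0.0102, -0.0007, 0, np.float64(0.0013), 0, 0.03], [-0.0032, 0.0102, -0.0007, 0, np.float64(0.0013), 0, 0.03], [-0.0032, 0.0102, -0.0007, 0, np.float64(0.0013), 0, 0.03]]
[100, 95] [[285.0, 328.0], [288.0, 352.0]]
[100, -95] [[114.0, 319.0], [103.0, 339.0]]
[-100, 95] [[297.0, 132.0], [304.0, 136.0]]
[-100, -95] [[80.0, 137.0], [58.0, 142.0]]
```

View pics/m14.png

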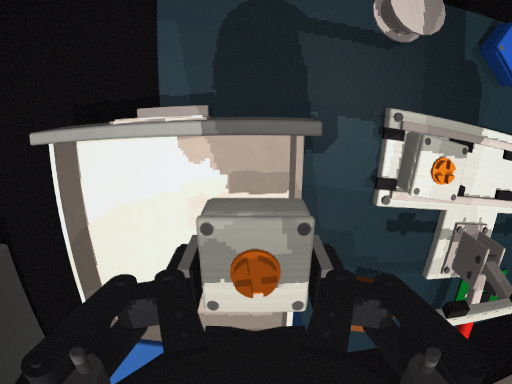

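The drawer's inner edges sit where I predicted (floor edge (78,140) against (80,137)), so the placing target holds.

Request:
{"fn": "play_rows", "kwargs": {"series": [[-0.005,0.008,-0.001,-0.012,0,0.004,0.03],[-0.005,0.01,-0.001,0,0,0,0.03],[-0.004,0.01,-0.001,0,0,0,0.03],[-0.002,0.01,0,0,0,0,0.03],[0,0.01,0,0,0,0,0.03],[0,0,0,0,0,0,0.03]]}}

```text
clock: 30.95
position: [485.1, -242.9, 56.8]
ee_rot: [-0.507, -0.49, 0.492, 0.512]
contact_force: [-0.8, 0.1, -0.8]
gripper_width: 50.9
```

Run:
```python
from h import *
st();plan([488,-247,25.5],h=1.525,w=.03,step=10)
```

```text
t 30.95 p [ 485.1 -242.9   56.8] x [0.037 0.999 0.003] y [-0.007  0.003 -1.   ] z [-0.999  0.037  0.007] F [-0.8  0.1 -0.8] T [ 0.05  0.04 -0.07] w 50.9 j [-0.17  0.44 -0.41 -0.   -0.73 -1.44]
h0 1.534 turn -0.009 n 4 tilt [-0.0072  0.      0.0025]
[[-0.001, 0.0078, -0.0008, 0, np.float64(0.0022), 0, 0.03], [-0.001, 0.0078, -0.0008, 0, np.float64(0.0022), 0, 0.03], [-0.001, 0.0078, -0.0008, 0, np.float64(0.0022), 0, 0.03], [-0.001, 0.0078, -0.0008, 0, np.float64(0.0022), 0, 0.03]]
```

Request:
{"fn": "play_rows", "kwargs": {"series": [[-0.001,0.007,-0.001,-0.007,0,0.002,0.03],[-0.001,0.007,-0.001,0,0,0,0.03],[-0.001,0.007,-0.001,0,0,0,0.03],[-0.001,0.006,0,0,0,0,0.03],[0,0.002,0,0,0,0,0.03],[0,0,0,0,0,0,0.03]]}}

```text
clock: 31.55
position: [488.9, -247.2, 25.5]
ee_rot: [0.509, 0.491, -0.491, -0.509]
contact_force: [-0.0, 0.5, -1.1]
gripper_width: 50.9
```

Run:
```python
from h import *
st();plan([488,-247,24],h=1.525,w=.03,step=10)
```

```text
t 31.55 p [ 488.9 -247.2   25.5] x [ 0.036  0.999 -0.   ] y [ 0.001 -0.    -1.   ] z [-0.999  0.036 -0.001] F [-0.   0.5 -1.1] T [-0.02  0.05 -0.01] w 50.9 j [-0.17  0.49 -0.42 -0.   -0.65 -1.43]
h0 1.535 turn -0.01 n 1 tilt [ 0.0013  0.     -0.0001]
[[0.0001, 0.0015, 0.0009, 0, np.float64(0.0097), 0, 0.03]]
```

Request:
{"fn": "play_rows", "kwargs": {"series": [[0,0.0015,0,0,0,0,0.03],[0,0,0,0,0,0,0.062],[0,0,0,0,0,0,0.062],[0,0,0,0,0,0,0.062],[0,0,0,0,0,0,0.062],[0,-0.01,0,0,0,0,0.062],[0,-0.02,0,0,0,0,0.062],[0,-0.03,0,0,0,0,0.062],[0,-0.03,0,0,0,0,0.07],[0,0,0,0,0,0,0.07]]}}

```text
clock: 32.55
position: [490.7, -247.8, 122.0]
ee_rot: [0.511, 0.492, -0.49, -0.506]
contact_force: [1.0, 0.5, -0.4]
gripper_width: 70.1
```

Run:
```python
from h import *
st();plan([461,-78,118],h=1.445,w=.07,step=30)
t=snap("top","t15"); print([(x[0],x[1],plane(t,[x[0]],52).round(0)) for x in blobs(t,(5,130,100),(16,255,255),(270,140,400,240),15)])
```

```text
t 32.55 p [ 490.7 -247.8  122. ] x [ 0.034  0.999 -0.002] y [ 0.007 -0.003 -1.   ] z [-0.999  0.034 -0.007] F [ 1.   0.5 -0.4] T [ 0.03 -0.1  -0.  ] w 70.1 j [-0.17  0.36 -0.33  0.   -0.87 -1.43]
h0 1.536 turn -0.091 n 6 tilt [ 0.0067  0.     -0.0023]
[[0.0281, 0.0007, 0.0059, 0, np.float64(0.0152), 0, 0.07], [0.028, 0.0007, 0.0063, 0, np.float64(0.0152), 0, 0.07], [0.0279, 0.0007, 0.0068, 0, np.float64(0.0152), 0, 0.07], [0.0278, 0.0007, 0.0072, 0, np.float64(0.0152), 0, 0.07], [0.0277, 0.0007, 0.0076, 0, np.float64(0.0152), 0, 0.07], [0.0276, 0.0007, 0.008, 0, np.float64(0.0152), 0, 0.07]]
[([344.2, 193.8], 32, array([[ 488., -245.,   52.]]))]
```

Request:
{"fn": "play_rows", "kwargs": {"series": [[0.02,0,0.005,0.006,0.015,0,0.07],[0.028,0,0.006,0,0.015,0,0.07],[0.028,0,0.007,0,0.015,0,0.07],[0.028,0,0.007,0,0.015,0,0.07],[0.028,0,0.0075,0,0.015,0,0.07],[0.022,0,0.006,0,0.015,0,0.07],[0,0,0,0,0,0,0.07],[0,0,0,0,0,0,0.07]]}}

```text
clock: 33.4
position: [458.3, -85.6, 117.8]
ee_rot: [-0.53, -0.464, 0.468, 0.534]
contact_force: [1.1, 0.8, -0.3]
gripper_width: 70.1
```

Run:
```python
from h import *
st();d=snap("wrist","w16")
for b in blobs(d,(5,120,100),(18,255,255),None,150): print(b[0],b[1],plane(d,[b[0]],51,fray))
plan([461.3,-72,62],h=1.445,w=.07,step=16)
```

```text
t 33.4 p [458.3 -85.6 117.8] x [ 0.131  0.991 -0.001] y [-0.008  0.    -1.   ] z [-0.991  0.131  0.008] F [ 1.1  0.8 -0.3] T [-0.08  0.01 -0.04] w 70.1 j [ 0.16  0.25 -0.52 -0.   -0.81 -1.87]
[394.2, 41.0] 487 [[343.93123032  36.13061458  51.        ]]
[270.9, 205.0] 680 [[459.17039802 -72.26454467  51.        ]]
[83.2, 256.2] 380 [[ 487.93682365 -247.22616346   51.        ]]
[249.5, 325.0] 310 [[ 574.36486919 -104.55978769   51.        ]]
h0 1.438 turn 0.007 n 4 tilt [-0.0084 -0.     -0.001 ]
[[0.0035, 0.0139, -0.0003, 0, np.float64(-0.0016), 0, 0.07], [0.0035, 0.0139, -0.0003, 0, np.float64(-0.0016), 0, 0.07], [0.0035, 0.0139, -0.0003, 0, np.float64(-0.0016), 0, 0.07], [0.0035, 0.0139, -0.0003, 0, np.float64(-0.0016), 0, 0.07]]
```

Request:
{"fn": "play_rows", "kwargs": {"series": [[0.004,0.012,0,-0.008,0,0,0.07],[0.004,0.014,0,0,0,0,0.07],[0.0035,0.014,0,0,0,0,0.07],[0.002,0.012,0,0,0,0,0.07],[0,0,0,0,0,0,0.07]]}}

```text
clock: 33.95
position: [461.1, -76.5, 63.8]
ee_rot: [0.534, 0.464, -0.464, -0.533]
contact_force: [-0.4, -0.1, -0.7]
gripper_width: 70.1
```

Run:
```python
from h import *
st()
plan([461.3,-72,17.5],h=1.445,w=.07,step=10)
```

```text
t 33.95 p [461.1 -76.5  63.8] x [ 0.138  0.99  -0.001] y [ 0.001 -0.001 -1.   ] z [-0.99   0.138 -0.001] F [-0.4 -0.1 -0.7] T [-0.02  0.04 -0.01] w 70.1 j [ 0.19  0.33 -0.59  0.   -0.66 -1.9 ]
h0 1.432 turn 0.013 n 5 tilt [ 0.0008  0.     -0.0012]
[[0.0009, 0.0093, 0.0001, 0, np.float64(-0.0026), 0, 0.07], [0.0009, 0.0093, 0.0001, 0, np.float64(-0.0026), 0, 0.07], [0.0009, 0.0093, 0.0001, 0, np.float64(-0.0026), 0, 0.07], [0.0009, 0.0093, 0.0001, 0, np.float64(-0.0026), 0, 0.07], [0.0009, 0.0093, 0.0001, 0, np.float64(-0.0026), 0, 0.07]]
```

Request:
{"fn": "play_rows", "kwargs": {"series": [[0.0015,0.007,0,0,-0.003,0,0.07],[0.001,0.009,0,0,-0.003,0,0.07],[0.001,0.009,0,0,-0.003,0,0.07],[0.001,0.009,0,0,-0.003,0,0.07],[0.0005,0.007,0,0,0,0,0.07],[0,0,0,0,0,0,0.07]]}}

```text
clock: 34.55
position: [462.9, -72.9, 20.2]
ee_rot: [0.532, 0.467, -0.467, -0.53]
contact_force: [-0.4, -0.4, 0.3]
gripper_width: 70.1
```

Run:
```python
from h import *
st()
plan([461.3,-72,17.5],h=1.445,w=.07,step=10)
```

```text
t 34.55 p [462.9 -72.9  20.2] x [ 0.128  0.992 -0.001] y [ 0.002 -0.001 -1.   ] z [-0.992  0.128 -0.002] F [-0.4 -0.4  0.3] T [ 0.03 -0.   -0.  ] w 70.1 j [ 0.19  0.41 -0.63  0.   -0.54 -1.89]
h0 1.443 turn 0.002 n 1 tilt [ 0.0023  0.     -0.0011]
[[0.0006, 0.0027, 0.0017, 0, np.float64(-0.0023), 0, 0.07]]
```

Request:
{"fn": "play_rows", "kwargs": {"series": [[0.0006,0.0025,0.0015,0,0,0,0.07],[0,0,0,0,0,0,0.03],[0,0,0,0,0,0,0.03],[0,0,0,0,0,0,0.03],[0,0,0,0,0,0,0.03],[0,0,0,0,0,0,0.03],[0,0,0,0,0,0,0.03]]}}

```text
clock: 35.25
position: [462.0, -72.6, 18.4]
ee_rot: [0.532, 0.468, -0.467, -0.529]
contact_force: [0.5, -1.5, -1.1]
gripper_width: 51.3
```

Request:
{"fn": "play_rows", "kwargs": {"series": [[0,-0.008,0,0,0,0,0.03],[0,-0.012,0,0,0,0,0.03],[0,-0.02,0,0,0,0,0.03],[0,-0.025,0,0,0,0,0.03],[0,-0.02,0,0,0,0,0.03],[0,0,0,0,0,0,0.03]]}}

```text
clock: 35.85
position: [460.6, -71.8, 107.7]
ee_rot: [0.531, 0.467, -0.467, -0.53]
contact_force: [0.7, -0.4, -2.1]
gripper_width: 51.0
```

Run:
```python
from h import *
st()
plan([484,-328,118],h=1.525,w=.03,step=30)
```

```text
t 35.85 p [460.6 -71.8 107.7] x [ 0.126  0.992 -0.002] y [ 0.001 -0.002 -1.   ] z [-0.992  0.126 -0.001] F [ 0.7 -0.4 -2.1] T [ 0.02 -0.03  0.03] w 51.0 j [ 0.2   0.26 -0.54  0.   -0.77 -1.9 ]
h0 1.444 turn 0.081 n 9 tilt [ 0.0015  0.     -0.0016]
[[-0.0279, -0.0011, -0.0062, 0, np.float64(-0.009), 0, 0.03], [-0.028, -0.0011, -0.0059, 0, np.float64(-0.009), 0, 0.03], [-0.028, -0.0011, -0.0057, 0, np.float64(-0.009), 0, 0.03], [-0.0281, -0.0011, -0.0054, 0, np.float64(-0.009), 0, 0.03], [-0.0281, -0.0011, -0.0052, 0, np.float64(-0.009), 0, 0.03], [-0.0282, -0.0011, -0.0049, 0, np.float64(-0.009), 0, 0.03], [-0.0282, -0.0011, -0.0047, 0, np.float64(-0.009), 0, 0.03], [-0.0282, -0.0011, -0.0044, 0, np.float64(-0.009), 0, 0.03], [-0.0283, -0.0011, -0.0042, 0, np.float64(-0.009), 0, 0.03]]
```

Request:
{"fn": "play_rows", "kwargs": {"series": [[-0.02,-0.002,-0.006,0,-0.009,0,0.03],[-0.028,-0.002,-0.006,0,-0.009,0,0.03],[-0.028,-0.002,-0.006,0,-0.009,0,0.03],[-0.028,-0.002,-0.0055,0,-0.009,0,0.03],[-0.028,-0.001,-0.005,0,-0.009,0,0.03],[-0.028,-0.001,-0.005,0,-0.009,0,0.03],[-0.028,-0.001,-0.0045,0,-0.009,0,0.03],[-0.028,0,-0.004,0,-0.009,0,0.03],[-0.026,0,-0.004,0,-0.009,0,0.03],[0,0,0,0,0,0,0.03]]}}

```text
clock: 36.85
position: [481.1, -322.9, 111.1]
ee_rot: [-0.507, -0.489, 0.491, 0.514]
contact_force: [0.1, 0.0, -1.3]
gripper_width: 51.0
```

Run:
```python
from h import *
st()
plan([484,-335,65],h=1.525,w=.03,step=12)
```

```text
t 36.85 p [ 481.1 -322.9  111.1] x [0.041 0.999 0.005] y [-0.009  0.006 -1.   ] z [-0.999  0.041  0.009] F [ 0.1  0.  -1.3] T [ 0.06 -0.05  0.  ] w 51.0 j [-0.31  0.43 -0.26 -0.   -0.9  -1.3 ]
h0 1.53 turn -0.005 n 4 tilt [-0.0091  0.      0.0052]
[[-0.003, 0.0115, -0.0009, 0, np.float64(0.0012), 0, 0.03], [-0.003, 0.0115, -0.0009, 0, np.float64(0.0012), 0, 0.03], [-0.003, 0.0115, -0.0009, 0, np.float64(0.0012), 0, 0.03], [-0.003, 0.0115, -0.0009, 0, np.float64(0.0012), 0, 0.03]]
```

Request:
{"fn": "play_rows", "kwargs": {"series": [[-0.005,0.008,-0.001,-0.009,0,0.005,0.03],[-0.005,0.01,-0.001,0,0,0,0.03],[-0.003,0.01,-0.001,0,0,0,0.03],[-0.001,0.01,0,0,0,0,0.03],[0,0.008,0,0,0,0,0.03],[0,0,0,0,0,0,0.03]]}}

```text
clock: 37.45
position: [480.8, -334.6, 57.2]
ee_rot: [-0.507, -0.489, 0.49, 0.513]
contact_force: [0.0, -0.4, -1.4]
gripper_width: 50.8
```

Run:
```python
from h import *
st()
plan([484,-335,26],h=1.525,w=.03,step=8)
```

```text
t 37.45 p [ 480.8 -334.6   57.2] x [0.041 0.999 0.004] y [-0.007  0.004 -1.   ] z [-0.999  0.041  0.007] F [ 0.  -0.4 -1.4] T [ 0.07  0.07 -0.08] w 50.8 j [-0.33  0.5  -0.3  -0.   -0.78 -1.28]
h0 1.53 turn -0.005 n 4 tilt [-0.0068  0.      0.0039]
[[-0.0001, 0.0078, -0.0008, 0, np.float64(0.0013), 0, 0.03], [-0.0001, 0.0078, -0.0008, 0, np.float64(0.0013), 0, 0.03], [-0.0001, 0.0078, -0.0008, 0, np.float64(0.0013), 0, 0.03], [-0.0001, 0.0078, -0.0008, 0, np.float64(0.0013), 0, 0.03]]
```

Request:
{"fn": "play_rows", "kwargs": {"series": [[0,0.007,-0.001,-0.007,0,0.004,0.03],[0,0.007,-0.001,0,0,0,0.03],[0,0.007,-0.0005,0,0,0,0.03],[0,0.006,0,0,0,0,0.03],[0,0.002,0,0,0,0,0.03],[0,0,0,0,0,0,0.03]]}}

```text
clock: 38.05
position: [484.4, -334.3, 26.2]
ee_rot: [0.511, 0.49, -0.49, -0.509]
contact_force: [0.8, -0.0, -1.4]
gripper_width: 51.2
```

Run:
```python
from h import *
st()
plan([484,-335,24.5],h=1.525,w=.03,step=8)
```

```text
t 38.05 p [ 484.4 -334.3   26.2] x [ 0.039  0.999 -0.001] y [ 0.002 -0.001 -1.   ] z [-0.999  0.039 -0.002] F [ 0.8 -0.  -1.4] T [0.03 0.05 0.04] w 51.2 j [-0.33  0.54 -0.32  0.   -0.7  -1.28]
h0 1.532 turn -0.007 n 1 tilt [ 0.0022  0.     -0.0012]
[[-0.0008, 0.0017, 0.0004, 0, np.float64(0.0067), 0, 0.03]]
```

Request:
{"fn": "play_rows", "kwargs": {"series": [[0,0.0015,0,0,0,0,0.03],[0,0,0,0,0,0,0.062],[0,0,0,0,0,0,0.062],[0,0,0,0,0,0,0.062],[0,0,0,0,0,0,0.062],[0,-0.01,0,0,0,0,0.062],[0,-0.02,0,0,0,0,0.062],[0,-0.03,0,0,0,0,0.062],[0,-0.04,0,0,0,0,0.07],[0,-0.03,0,0,0,0,0.07]]}}

```text
clock: 39.05
position: [482.8, -334.0, 159.3]
ee_rot: [-0.509, -0.49, 0.491, 0.51]
contact_force: [0.9, 1.0, 1.1]
gripper_width: 69.9
```

Run:
```python
from h import *
st()
plan([430,280,165],turn=1.44,w=.07,step=33)
t=snap("top","t17"); print([(x[0],x[1],plane(t,[x[0]],52).round(0)) for x in blobs(t,(5,130,100),(16,255,255),(270,140,400,240),15)])
r=blobs(t,(0,0,90),(179,60,255),(110,190,210,280),60)
for x in r: P=plane(t,cv2.boxPoints(x[2]),10);print("clip",plane(t,[x[2][0]],10).round(1), P.round(0)[:,:2].tolist(),np.linalg.norm(P[0]-P[1]).round(),np.linalg.norm(P[1]-P[2]).round())
```

```text
t 39.05 p [ 482.8 -334.   159.3] x [ 0.039  0.999 -0.001] y [-0.002 -0.    -1.   ] z [-0.999  0.039  0.002] F [0.9 1.  1.1] T [-0.   -0.11  0.03] w 69.9 j [-0.33  0.38 -0.19  0.   -1.   -1.28]
h0 1.532 turn 1.44 n 19 tilt [-0.0025 -0.     -0.0005]
[[0.0322, -0.0003, 0.004, 0, -0.0758, 0, 0.07], [0.0324, -0.0003, 0.0016, 0, -0.0758, 0, 0.07], [0.0324, -0.0003, -0.0009, 0, -0.0758, 0, 0.07], [0.0323, -0.0003, -0.0033, 0, -0.0758, 0, 0.07], [0.0319, -0.0003, -0.0058, 0, -0.0758, 0, 0.07], [0.0314, -0.0003, -0.0082, 0, -0.0758, 0, 0.07], [0.0307, -0.0003, -0.0105, 0, -0.0758, 0, 0.07], [0.0298, -0.0003, -0.0128, 0, -0.0758, 0, 0.07], [0.0287, -0.0003, -0.015, 0, -0.0758, 0, 0.07], [0.0275, -0.0003, -0.0172, 0, -0.0758, 0, 0.07], [0.0261, -0.0003, -0.0192, 0, -0.0758, 0, 0.07], [0.0246, -0.0003, -0.0211, 0, -0.0758, 0, 0.07], [0.0229, -0.0003, -0.0229, 0, -0.0758, 0, 0.07], [0.0211, -0.0003, -0.0246, 0, -0.0758, 0, 0.07], [0.0192, -0.0003, -0.0261, 0, -0.0758, 0, 0.07], [0.0172, -0.0003, -0.0275, 0, -0.0758, 0, 0.07], [0.0151, -0.0003, -0.0287, 0, -0.0758, 0, 0.07], [0.0128, -0.0003, -0.0298, 0, -0.0758, 0, 0.07], [0.0105, -0.0003, -0.0307, 0, -0.0758, 0, 0.07]]
[([300.4, 154.8], 203, array([[ 609., -109.,   52.]])), ([372.5, 195.2], 36, array([[ 486., -332.,   52.]]))]
clip [[472.3 414.7  10. ]] [[458.0, 435.0], [498.0, 418.0], [486.0, 394.0], [447.0, 411.0]] 43.0 26.0
clip [[456.4 198.9  10. ]] [[463.0, 240.0], [492.0, 178.0], [450.0, 158.0], [421.0, 219.0]] 68.0 46.0
clip [[403.5 331.3  10. ]] [[392.0, 365.0], [426.0, 360.0], [415.0, 298.0], [381.0, 303.0]] 35.0 62.0
clip [[361.9 214.7  10. ]] [[420.0, 259.0], [421.0, 176.0], [305.0, 171.0], [303.0, 253.0]] 83.0 116.0
clip [[275.3 260.4  10. ]] [[265.0, 307.0], [310.0, 293.0], [285.0, 214.0], [240.0, 228.0]] 47.0 83.0
```

Request:
{"fn": "play_rows", "kwargs": {"series": [[0.032,0,0.004,0,-0.076,0,0.07],[0.0324,0,0.0016,0,-0.076,0,0.07],[0.0324,0,-0.001,0,-0.076,0,0.07],[0.0323,0,-0.0033,0,-0.076,0,0.07],[0.032,0,-0.0058,0,-0.076,0,0.07],[0.0314,0,-0.008,0,-0.076,0,0.07],[0.0307,0,-0.0105,0,-0.076,0,0.07],[0.03,0,-0.0128,0,-0.076,0,0.07],[0.0287,0,-0.015,0,-0.076,0,0.07],[0.0275,0,-0.017,0,-0.076,0,0.07]]}}

```text
clock: 40.1
position: [454.7, -5.8, 172.9]
ee_rot: [0.294, 0.649, -0.647, -0.273]
contact_force: [0.1, 0.6, 0.7]
gripper_width: 70.1
```

Request:
{"fn": "play_rows", "kwargs": {"series": [[0.026,0,-0.019,0,-0.076,0,0.07],[0.0246,0,-0.021,0,-0.076,0,0.07],[0.023,0,-0.023,0,-0.076,0,0.07],[0.021,0,-0.0246,0,-0.076,0,0.07],[0.019,0,-0.026,0,-0.076,0,0.06],[0.017,0,-0.0275,0,-0.076,0,0.06],[0.015,0,-0.0287,0,-0.076,0,0.06],[0.012,0,-0.026,0,-0.076,0,0.06],[0,0,0,0,0,0,0.06],[0,0,0,0,0,0,0.06]]}}

```text
clock: 41.1
position: [419.6, 261.5, 178.1]
ee_rot: [0.079, 0.705, -0.703, -0.05]
contact_force: [-0.9, -0.4, 0.4]
gripper_width: 60.2
```

Run:
```python
from h import *
st();d=snap("wrist","w18")
for x in blobs(d,(0,0,85),(179,60,255),None,150):
    P=plane(d,cv2.boxPoints(x[2]),12,fray);c=plane(d,[x[2][0]],12,fray)[0]
    if np.hypot(*(c[:2]-[403,331]))<70: print("clip",c.round(1),P.round(0)[:,:2].tolist())
print(fproject(d,[[403.5,331,10]]))
plan([403.5,331,60],h=2.97,w=.06,step=25)
```

```text
t 41.1 p [419.6 261.5 178.1] x [-0.983  0.181 -0.04 ] y [ 0.041 -0.    -0.999] z [-0.181 -0.983 -0.007] F [-0.9 -0.4  0.4] T [-0.02  0.08  0.01] w 60.2 j [ 0.91  0.2  -0.42  0.04 -0.93 -1.11]
clip [400.5 327.8  12. ] [[413.0, 294.0], [379.0, 300.0], [387.0, 365.0], [423.0, 358.0]]
clip [352.5 378.3  12. ] [[367.0, 348.0], [350.0, 346.0], [336.0, 411.0], [354.0, 414.0]]
[[285.16294863 227.20649854]]
h0 2.959 turn 0.011 n 6 tilt [ 0.0077  0.0002 -0.0403]
[[0.0048, 0.0197, -0.0109, 0, np.float64(-0.0019), 0, 0.06], [0.0048, 0.0197, -0.0109, 0, np.float64(-0.0019), 0, 0.06], [0.0047, 0.0197, -0.0109, 0, np.float64(-0.0019), 0, 0.06], [0.0047, 0.0197, -0.0109, 0, np.float64(-0.0019), 0, 0.06], [0.0047, 0.0197, -0.011, 0, np.float64(-0.0019), 0, 0.06], [0.0047, 0.0197, -0.011, 0, np.float64(-0.0019), 0, 0.06]]
```

Request:
{"fn": "play_rows", "kwargs": {"series": [[0.004,0.02,-0.011,0.004,0,-0.02,0.06],[0.004,0.02,-0.011,0.003,0,-0.018,0.06],[0.004,0.02,-0.011,0,0,0,0.06],[0.005,0.02,-0.011,0,0,0,0.06],[0.005,0.02,-0.011,0,0,0,0.06],[0.005,0.018,-0.01,0,0,0,0.06],[0,0,0,0,0,0,0.06]]}}

```text
clock: 41.85
position: [409.8, 325.8, 60.2]
ee_rot: [0.071, 0.705, -0.702, -0.068]
contact_force: [-0.1, -0.7, -0.1]
gripper_width: 60.0
```

Run:
```python
from h import *
st()
plan([402.3,330,1],h=2.97,w=.06,step=11)
```

```text
t 41.85 p [409.8 325.8  60.2] x [-0.981  0.196 -0.004] y [ 0.005  0.004 -1.   ] z [-0.196 -0.981 -0.005] F [-0.1 -0.7 -0.1] T [0.03 0.02 0.01] w 60.0 j [ 0.98  0.41 -0.46  0.   -0.7  -1.18]
h0 2.944 turn 0.026 n 6 tilt [ 0.0053  0.     -0.0042]
[[0.0014, 0.0099, -0.0004, 0, np.float64(-0.0044), 0, 0.06], [0.0014, 0.0099, -0.0005, 0, np.float64(-0.0044), 0, 0.06], [0.0014, 0.0099, -0.0005, 0, np.float64(-0.0044), 0, 0.06], [0.0014, 0.0099, -0.0005, 0, np.float64(-0.0044), 0, 0.06], [0.0014, 0.0099, -0.0005, 0, np.float64(-0.0044), 0, 0.06], [0.0014, 0.0099, -0.0005, 0, np.float64(-0.0044), 0, 0.06]]
```

Request:
{"fn": "play_rows", "kwargs": {"series": [[0.002,0.009,-0.0015,0.005,-0.004,-0.004,0.06],[0.002,0.01,-0.001,0,-0.004,0,0.06],[0.0015,0.01,-0.001,0,-0.004,0,0.06],[0.0015,0.01,-0.001,0,-0.004,0,0.06],[0.001,0.01,0,0,-0.004,0,0.06],[0,0.005,0,0,-0.004,0,0.06],[0,0,0,0,0,0,0.06]]}}

```text
clock: 42.55
position: [404.1, 330.2, 4.6]
ee_rot: [0.063, 0.705, -0.703, -0.061]
contact_force: [-0.1, -0.7, 0.3]
gripper_width: 59.8
```

Run:
```python
from h import *
st()
plan([402.3,330,1],h=2.97,w=.06,step=11)
```

```text
t 42.55 p [404.1 330.2   4.6] x [-0.985  0.175 -0.002] y [ 0.002  0.002 -1.   ] z [-0.175 -0.985 -0.003] F [-0.1 -0.7  0.3] T [0.02 0.02 0.02] w 59.8 j [ 1.    0.5  -0.51  0.   -0.57 -1.17]
h0 2.966 turn 0.004 n 1 tilt [ 0.0028  0.     -0.0015]
[[0.0017, 0.0036, 0.0005, 0, np.float64(-0.0041), 0, 0.06]]
```

Request:
{"fn": "play_rows", "kwargs": {"series": [[0.001,0.003,0,0.002,0,-0.001,0.06],[0,0,0,0,0,0,0.015],[0,0,0,0,0,0,0.015],[0,0,0,0,0,0,0.015],[0,0,0,0,0,0,0.015],[0,0,0,0,0,0,0.015],[0,0,0,0,0,0,0.015]]}}

```text
clock: 43.25
position: [403.6, 331.3, 2.6]
ee_rot: [0.063, 0.705, -0.703, -0.061]
contact_force: [0.2, -0.3, -0.1]
gripper_width: 32.0
```

Request:
{"fn": "play_rows", "kwargs": {"series": [[0,-0.01,0,0,0,0,0.015],[0,-0.02,0,0,0,0,0.015],[0,-0.03,0,0,0,0,0.015],[0,-0.035,0,0,0,0,0.015],[0,-0.03,0,0,0,0,0.015],[0,0,0,0,0,0,0.015],[0,0,0,0,0,0,0.015]]}}

```text
clock: 43.95
position: [403.1, 330.2, 135.4]
ee_rot: [0.063, 0.705, -0.704, -0.061]
contact_force: [-0.2, -0.4, -0.5]
gripper_width: 31.9
```

Run:
```python
from h import *
st()
plan([480,-120,150],turn=-0.7,w=.015,step=40)
```

```text
t 43.95 p [403.1 330.2 135.4] x [-0.985  0.174 -0.002] y [ 0.002  0.002 -1.   ] z [-0.174 -0.985 -0.003] F [-0.2 -0.4 -0.5] T [-0.03  0.09  0.02] w 31.9 j [ 1.    0.3  -0.38  0.   -0.88 -1.17]
h0 2.966 turn -0.7 n 12 tilt [ 0.0027  0.     -0.0018]
[[-0.0129, -0.0012, 0.0358, 0, 0.0583, 0, 0.015], [-0.0149, -0.0012, 0.035, 0, 0.0583, 0, 0.015], [-0.0169, -0.0012, 0.0341, 0, 0.0583, 0, 0.015], [-0.0189, -0.0012, 0.033, 0, 0.0583, 0, 0.015], [-0.0208, -0.0012, 0.0319, 0, 0.0583, 0, 0.015], [-0.0226, -0.0012, 0.0306, 0, 0.0583, 0, 0.015], [-0.0244, -0.0012, 0.0292, 0, 0.0583, 0, 0.015], [-0.026, -0.0012, 0.0278, 0, 0.0583, 0, 0.015], [-0.0276, -0.0012, 0.0262, 0, 0.0583, 0, 0.015], [-0.0291, -0.0012, 0.0246, 0, 0.0583, 0, 0.015], [-0.0305, -0.0012, 0.0228, 0, 0.0583, 0, 0.015], [-0.0317, -0.0012, 0.021, 0, 0.0583, 0, 0.015]]
```

Run:
```python
from h import *
plan([540,-265,150],h=1.525,w=.015,step=34)
```

```text
h0 2.966 turn -1.441 n 18 tilt [ 0.0027  0.     -0.0018]
[[-0.0133, -0.0008, 0.0312, 0, np.float64(0.0801), 0, 0.015], [-0.0157, -0.0008, 0.0301, 0, np.float64(0.0801), 0, 0.015], [-0.0181, -0.0008, 0.0287, 0, np.float64(0.0801), 0, 0.015], [-0.0203, -0.0008, 0.0272, 0, np.float64(0.0801), 0, 0.015], [-0.0224, -0.0008, 0.0255, 0, np.float64(0.0801), 0, 0.015], [-0.0244, -0.0008, 0.0236, 0, np.float64(0.0801), 0, 0.015], [-0.0262, -0.0008, 0.0216, 0, np.float64(0.0801), 0, 0.015], [-0.0278, -0.0008, 0.0194, 0, np.float64(0.0801), 0, 0.015], [-0.0293, -0.0008, 0.0171, 0, np.float64(0.0801), 0, 0.015], [-0.0306, -0.0008, 0.0147, 0, np.float64(0.0801), 0, 0.015], [-0.0317, -0.0008, 0.0122, 0, np.float64(0.0801), 0, 0.015], [-0.0325, -0.0008, 0.0097, 0, np.float64(0.0801), 0, 0.015], [-0.0332, -0.0008, 0.007, 0, np.float64(0.0801), 0, 0.015], [-0.0337, -0.0008, 0.0044, 0, np.float64(0.0801), 0, 0.015], [-0.0339, -0.0008, 0.0016, 0, np.float64(0.0801), 0, 0.015], [-0.0339, -0.0008, -0.0011, 0, np.float64(0.0801), 0, 0.015], [-0.0337, -0.0008, -0.0038, 0, np.float64(0.0801), 0, 0.015], [-0.0333, -0.0008, -0.0065, 0, np.float64(0.0801), 0, 0.015]]
```

Request:
{"fn": "play_rows", "kwargs": {"series": [[-0.013,-0.001,0.031,0,0.08,0,0.015],[-0.0157,-0.001,0.03,0,0.08,0,0.015],[-0.018,-0.001,0.0287,0,0.08,0,0.015],[-0.02,-0.001,0.027,0,0.08,0,0.015],[-0.0224,-0.001,0.0255,0,0.08,0,0.015],[-0.0244,-0.001,0.0236,0,0.08,0,0.015],[-0.026,-0.001,0.0216,0,0.08,0,0.015],[-0.028,-0.001,0.0194,0,0.08,0,0.015],[-0.029,-0.001,0.017,0,0.08,0,0.015],[-0.0306,-0.001,0.0147,0,0.08,0,0.015]]}}

```text
clock: 44.95
position: [470.8, -12.0, 137.5]
ee_rot: [-0.336, -0.616, 0.625, 0.342]
contact_force: [0.4, -0.3, -0.5]
gripper_width: 32.1
```

Request:
{"fn": "play_rows", "kwargs": {"series": [[-0.0317,-0.001,0.012,0,0.08,0,0.015],[-0.0325,-0.001,0.0097,0,0.08,0,0.015],[-0.033,-0.001,0.007,0,0.08,0,0.015],[-0.0337,-0.001,0.0044,0,0.08,0,0.015],[-0.034,0,0.0016,0,0.08,0,0.015],[-0.034,0,-0.001,0,0.08,0,0.015],[-0.0337,0,-0.004,0,0.08,0,0.015],[-0.025,0,-0.006,0,0.08,0,0.015],[0,0,0,0,0,0,0.015],[0,0,0,0,0,0,0.015]]}}

```text
clock: 45.95
position: [514.8, -284.6, 129.5]
ee_rot: [-0.517, -0.463, 0.484, 0.534]
contact_force: [-0.1, 1.0, 0.1]
gripper_width: 31.9
```

Run:
```python
from h import *
st(); d=snap("wrist","w20"); cv2.imwrite("pics/m20.png",d["color"][:,:,::-1])
plan([553,-294,60],h=1.525,w=.015,step=25)
for b in blobs(d,(5,120,100),(18,255,255),None,150): print(b[0],b[1],plane(d,[b[0]],57,fray))
```

```text
t 45.95 p [ 514.8 -284.6  129.5] x [ 0.104  0.995 -0.006] y [-0.038 -0.002 -0.999] z [-0.994  0.105  0.038] F [-0.1  1.   0.1] T [ 0.01 -0.13  0.02] w 31.9 j [-0.22  0.43 -0.2   0.01 -0.98 -1.46]
h0 1.467 turn 0.058 n 4 tilt [-0.0377 -0.0001 -0.0063]
[[-0.0014, 0.0174, -0.0098, 0, np.float64(-0.0146), 0, 0.015], [-0.0016, 0.0174, -0.0097, 0, np.float64(-0.0146), 0, 0.015], [-0.0017, 0.0174, -0.0097, 0, np.float64(-0.0146), 0, 0.015], [-0.0018, 0.0174, -0.0097, 0, np.float64(-0.0146), 0, 0.015]]
[300.3, 165.0] 695 [[ 486.17440118 -246.45873889   57.        ]]
[188.3, 172.8] 641 [[ 483.27697425 -331.50313855   57.        ]]
[425.0, 267.3] 1367 [[ 593.73024353 -129.37373375   57.        ]]
```

View pics/m20.png

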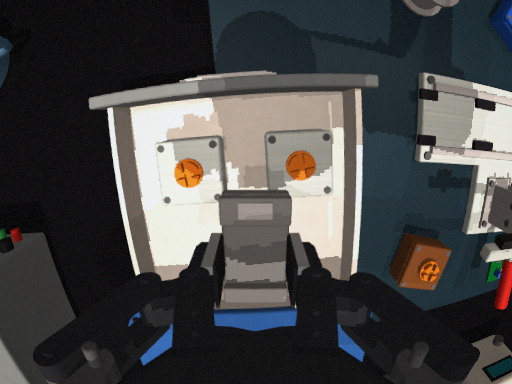

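Both housings stand flat with plugs up at (188,173) and (300,165), and the clip is held above the free space behind them. I'll lower it.

Request:
{"fn": "play_rows", "kwargs": {"series": [[-0.002,0.012,-0.012,-0.019,-0.014,-0.006,0.015],[-0.002,0.014,-0.012,-0.019,-0.014,0,0.015],[-0.002,0.016,-0.011,0,-0.014,0,0.015],[-0.002,0.016,-0.005,0,-0.014,0,0.015],[0,0.016,0,0,0,0,0.015],[0,0.012,0,0,0,0,0.015],[0,0,0,0,0,0,0.015]]}}

```text
clock: 46.7
position: [552.9, -288.8, 38.4]
ee_rot: [-0.507, -0.492, 0.491, 0.509]
contact_force: [-0.8, 0.2, -1.2]
gripper_width: 32.2
```

Run:
```python
from h import *
st(); plan([554,-293,22],h=1.525,w=.015,step=8)
```

```text
t 46.7 p [ 552.9 -288.8   38.4] x [0.034 0.999 0.002] y [-0.002  0.002 -1.   ] z [-0.999  0.034  0.002] F [-0.8  0.2 -1.2] T [ 0.03 -0.02  0.05] w 32.2 j [-0.22  0.57 -0.21 -0.   -0.79 -1.38]
h0 1.537 turn -0.012 n 3 tilt [-0.0021  0.      0.0021]
[[-0.0014, 0.0055, -0.0004, 0, np.float64(0.004), 0, 0.015], [-0.0014, 0.0055, -0.0004, 0, np.float64(0.004), 0, 0.015], [-0.0014, 0.0055, -0.0004, 0, np.float64(0.004), 0, 0.015]]
```

Lower the last part, release, and rise.

Request:
{"fn": "play_rows", "kwargs": {"series": [[-0.002,0.005,0,0,0,0,0.015],[-0.002,0.005,0,0,0,0,0.015],[0,0.004,0,0,0,0,0.015],[0,0.002,0,0,0,0,0.015],[0,0,0,0,0,0,0.015],[0,0,0,0,0,0,0.05],[0,0,0,0,0,0,0.05],[0,0,0,0,0,0,0.05],[0,0,0,0,0,0,0.05]]}}

```text
clock: 47.6
position: [554.5, -293.4, 24.5]
ee_rot: [0.509, 0.493, -0.491, -0.507]
contact_force: [0.2, -0.3, -0.3]
gripper_width: 50.1
```

Request:
{"fn": "play_rows", "kwargs": {"series": [[0,-0.01,0,0,0,0,0.05],[0,-0.02,0,0,0,0,0.05],[0,-0.03,0,0,0,0,0.05],[0,-0.04,0,0,0,0,0.0],[0,-0.02,0,0,0,0,0.0],[0,0,0,0,0,0,0.0]]}}

```text
clock: 48.2
position: [554.1, -293.7, 152.1]
ee_rot: [0.509, 0.493, -0.491, -0.507]
contact_force: [0.2, 0.5, 0.4]
gripper_width: 6.6
```

Run:
```python
from h import *
st(); plan([372,-286,150],h=1.525,w=.0,step=30)
t=snap("top","t21"); s=snap("scene","s21")
g=cv2.cvtColor(t["color"],cv2.COLOR_RGB2GRAY); print(g[205:228,350].tolist())
cv2.imwrite("pics/m21.png",np.hstack([cv2.resize(t["color"][130:230,280:410,::-1],(520,400),interpolation=cv2.INTER_CUBIC),cv2.resize(s["color"][120:220,150:220,::-1],(280,400),interpolation=cv2.INTER_CUBIC)]))
```

```text
t 48.2 p [ 554.1 -293.7  152.1] x [ 0.032  1.    -0.001] y [ 0.004 -0.001 -1.   ] z [-0.999  0.032 -0.004] F [0.2 0.5 0.4] T [-0.04 -0.03  0.  ] w 6.6 j [-0.23  0.45 -0.1   0.   -1.02 -1.37]
h0 1.539 turn -0.014 n 7 tilt [ 0.0036  0.     -0.0009]
[[0.0003, 0.0003, 0.026, 0, np.float64(0.002), 0, 0.0], [0.0002, 0.0003, 0.026, 0, np.float64(0.002), 0, 0.0], [0.0002, 0.0003, 0.026, 0, np.float64(0.002), 0, 0.0], [0.0001, 0.0003, 0.026, 0, np.float64(0.002), 0, 0.0], [0.0001, 0.0003, 0.026, 0, np.float64(0.002), 0, 0.0], [0.0, 0.0003, 0.026, 0, np.float64(0.002), 0, 0.0], [-0.0, 0.0003, 0.026, 0, np.float64(0.002), 0, 0.0]]
[172, 171, 171, 172, 172, 171, 172, 149, 113, 111, 105, 136, 148, 138, 149, 117, 58, 64, 65, 65, 64, 64, 65]
```

View pics/m21.png

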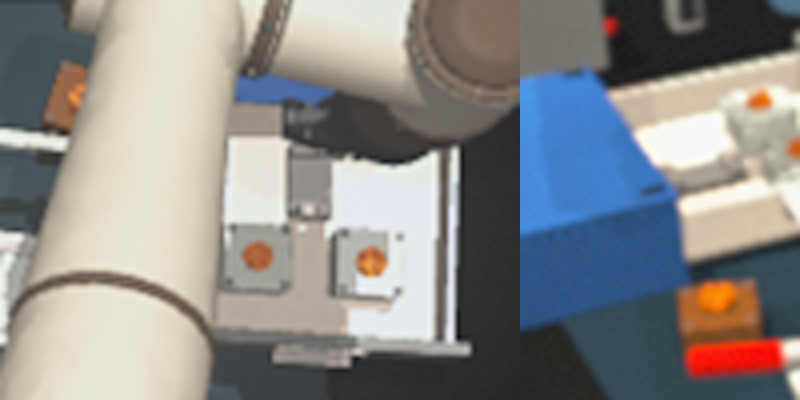

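The clip and both housings lie on the drawer floor. Next I'll go round to the drawer front.

Request:
{"fn": "play_rows", "kwargs": {"series": [[0,0,0.026,0.003,0,0,0],[0,0,0.026,0,0,0,0],[0,0,0.026,0,0,0,0],[0,0,0.026,0,0,0,0],[0,0,0.026,0,0,0,0],[0,0,0.026,0,0,0,0],[0,0,0.026,0,0,0,0],[0,0,0,0,0,0,0],[0,0,0,0,0,0,0]]}}

```text
clock: 49.2
position: [354.6, -282.5, 136.4]
ee_rot: [-0.497, -0.486, 0.496, 0.52]
contact_force: [1.4, -0.9, -0.6]
gripper_width: -0.2
```

Run:
```python
from h import *
st(); plan([372,-286,40],h=1.525,w=.0,step=18)
d=snap("wrist","w22"); cv2.imwrite("pics/m22.png",d["color"][:,:,::-1])
```

```text
t 49.2 p [ 354.6 -282.5  136.4] x [0.034 0.999 0.012] y [-0.032  0.013 -0.999] z [-0.999  0.034  0.032] F [ 1.4 -0.9 -0.6] T [ 0.02 -0.02  0.03] w -0.2 j [-0.31  0.21 -0.51 -0.   -0.88 -1.29]
h0 1.536 turn -0.011 n 6 tilt [-0.0323  0.0002  0.012 ]
[[-0.0005, 0.0161, -0.0029, 0, np.float64(0.0019), 0, 0.0], [-0.0005, 0.0161, -0.0029, 0, np.float64(0.0019), 0, 0.0], [-0.0005, 0.0161, -0.0029, 0, np.float64(0.0019), 0, 0.0], [-0.0005, 0.0161, -0.0029, 0, np.float64(0.0019), 0, 0.0], [-0.0005, 0.0161, -0.0029, 0, np.float64(0.0019), 0, 0.0], [-0.0004, 0.0161, -0.0029, 0, np.float64(0.0019), 0, 0.0]]
```

Request:
{"fn": "play_rows", "kwargs": {"series": [[0,0.014,-0.001,-0.016,0.004,0.006,0],[0,0.016,-0.001,-0.016,0.004,0.006,0],[0,0.016,-0.001,0,0.003,0,0],[0,0.016,-0.001,0,0,0,0],[0,0.016,0,0,0,0,0],[0,0.013,0,0,0,0,0],[0,0,0,0,0,0,0]]}}

```text
clock: 49.95
position: [363.7, -282.6, 39.1]
ee_rot: [-0.51, -0.489, 0.49, 0.511]
contact_force: [-0.2, -0.2, -0.3]
gripper_width: 0.0
```

Request:
{"fn": "play_rows", "kwargs": {"series": [[0,0,-0.008,0,0,0,0],[0,0,-0.012,0,0,0,0],[0,0,-0.012,0,0,0,0],[0,0,-0.012,0,0,0,0],[0,0,-0.012,0,0,0,0],[0,0,-0.012,0,0,0,0],[0,0,0,0,0,0,0]]}}

```text
clock: 50.65
position: [440.1, -286.1, 40.2]
ee_rot: [0.51, 0.489, -0.49, -0.51]
contact_force: [-0.8, -0.2, 0.8]
gripper_width: 0.2
```

Run:
```python
from h import *
st(); plan([562,-295,40],h=1.525,w=.0,step=14)
```

```text
t 50.65 p [ 440.1 -286.1   40.2] x [ 0.041  0.999 -0.001] y [-0.    -0.001 -1.   ] z [-0.999  0.041  0.   ] F [-0.8 -0.2  0.8] T [-0.05  0.02  0.01] w 0.2 j [-0.27  0.44 -0.47  0.   -0.66 -1.35]
h0 1.53 turn -0.005 n 9 tilt [-0.0003 -0.     -0.0013]
[[-0.0004, 0.0, -0.0136, 0, np.float64(0.0006), 0, 0.0], [-0.0004, 0.0, -0.0136, 0, np.float64(0.0006), 0, 0.0], [-0.0004, 0.0, -0.0136, 0, np.float64(0.0006), 0, 0.0], [-0.0004, 0.0, -0.0136, 0, np.float64(0.0006), 0, 0.0], [-0.0004, 0.0, -0.0136, 0, np.float64(0.0006), 0, 0.0], [-0.0004, 0.0, -0.0136, 0, np.float64(0.0006), 0, 0.0], [-0.0004, 0.0, -0.0136, 0, np.float64(0.0006), 0, 0.0], [-0.0004, 0.0, -0.0136, 0, np.float64(0.0006), 0, 0.0], [-0.0004, 0.0, -0.0136, 0, np.float64(0.0006), 0, 0.0]]
```

Request:
{"fn": "play_rows", "kwargs": {"series": [[0,0,-0.012,0,0,0,0],[0,0,-0.012,0,0,0,0],[0,0,-0.012,0,0,0,0],[0,0,-0.012,0,0,0,0],[0,0,-0.012,0,0,0,0],[0,0,-0.012,0,0,0,0],[0,0,-0.01,0,0,0,0],[0,0,-0.006,0,0,0,0],[0,0,0,0,0,0,0]]}}

```text
clock: 51.55
position: [536.1, -289.9, 40.0]
ee_rot: [0.51, 0.489, -0.49, -0.51]
contact_force: [-0.0, -0.1, 0.7]
gripper_width: 0.0
```

Run:
```python
from h import *
st(); t=snap("top","t23"); s=snap("scene","s23")
g=cv2.cvtColor(t["color"],cv2.COLOR_RGB2GRAY); print(g[150:185,385].tolist()); print(plane(t,[[385,157]],76))
```

```text
t 51.55 p [ 536.1 -289.9   40. ] x [ 0.041  0.999 -0.001] y [-0.001 -0.001 -1.   ] z [-0.999  0.041  0.001] F [-0.  -0.1  0.7] T [-0.   -0.01  0.03] w 0.0 j [-0.23  0.55 -0.25  0.   -0.77 -1.38]
[120, 120, 119, 119, 119, 119, 119, 119, 118, 119, 120, 122, 117, 110, 104, 102, 102, 98, 90, 108, 123, 110, 98, 101, 102, 103, 103, 95, 68, 40, 35, 37, 36, 37, 37]
[[ 601.11445065 -366.09315322   76.        ]]
```

Request:
{"fn": "play_rows", "kwargs": {"series": [[0,0,-0.01,0,0,0,0],[0,0,-0.01,0,0,0,0],[0,0,-0.007,0,0,0,0],[0,0,-0.005,0,0,0,0],[0,0,-0.004,0,0,0,0],[0,0,0,0,0,0,0]]}}

```text
clock: 52.25
position: [572.5, -291.2, 39.7]
ee_rot: [-0.509, -0.489, 0.49, 0.511]
contact_force: [-1.5, -0.2, 0.0]
gripper_width: -0.2
```

Request:
{"fn": "play_rows", "kwargs": {"series": [[0,0,-0.003,0,0,0,0],[0,0,-0.003,0,0,0,0],[0,0,-0.002,0,0,0,0]]}}

```text
clock: 52.55
position: [579.2, -291.4, 39.6]
ee_rot: [-0.508, -0.488, 0.491, 0.512]
contact_force: [-6.5, -0.0, 4.8]
gripper_width: -0.0
```

Run:
```python
from h import *
st(); t=snap("top","t24"); s=snap("scene","s24")
g=cv2.cvtColor(t["color"],cv2.COLOR_RGB2GRAY); print(g[145:185,385].tolist())
cv2.imwrite("pics/m24.png",np.hstack([cv2.resize(t["color"][130:200,320:410,::-1],(514,400),interpolation=cv2.INTER_CUBIC),cv2.resize(s["color"][120:220,150:220,::-1],(280,400),interpolation=cv2.INTER_CUBIC)]))
```

```text
t 52.55 p [ 579.2 -291.4   39.6] x [0.042 0.999 0.   ] y [-0.008  0.001 -1.   ] z [-0.999  0.042  0.008] F [-6.5 -0.   4.8] T [ 0.04  1.49 -0.01] w -0.0 j [-0.22  0.61 -0.14  0.   -0.83 -1.4 ]
[102, 103, 101, 100, 83, 104, 126, 105, 117, 123, 103, 104, 103, 103, 101, 85, 75, 71, 65, 67, 55, 36, 37, 35, 35, 37, 36, 39, 40, 41, 39, 40, 40, 41, 39, 39, 38, 38, 39, 37]
```

View pics/m24.png

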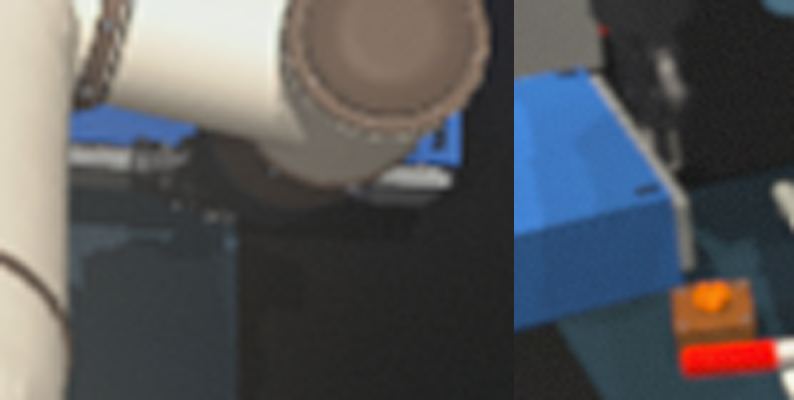

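The drawer is nearly shut, and the catch shows about 6.5 N.

Request:
{"fn": "play_rows", "kwargs": {"series": [[0,0,-0.004,0,0,0,0],[0,0,-0.004,0,0,0,0],[0,0,-0.004,0,0,0,0],[0,0,0,0,0,0,0]]}}

```text
clock: 53.05
position: [578.2, -291.3, 40.0]
ee_rot: [-0.501, -0.481, 0.496, 0.521]
contact_force: [-0.1, 0.1, 0.7]
gripper_width: 0.2
```

Run:
```python
from h import *
st(); s=snap("scene","s25"); a=load("s24")["color"].astype(int); b=s["color"].astype(int)
# front plate right of unit edge: shift measure along row 180/185
for r in(170,178,184): print(a[r,180:205].sum(1).tolist(),b[r,180:205].sum(1).tolist())
```

```text
t 53.05 p [ 578.2 -291.3   40. ] x [0.045 0.999 0.005] y [-0.035  0.007 -0.999] z [-0.998  0.045  0.035] F [-0.1  0.1  0.7] T [-0.04 -0.1  -0.02] w 0.2 j [-0.22  0.62 -0.12  0.   -0.87 -1.4 ]
[331, 322, 315, 305, 293, 289, 266, 255, 266, 335, 413, 441, 388, 277, 167, 128, 127, 129, 125, 128, 129, 119, 128, 126, 126] [329, 322, 316, 303, 285, 278, 267, 253, 269, 335, 415, 444, 394, 282, 168, 131, 123, 126, 130, 121, 132, 127, 123, 126, 128]
[233, 231, 233, 236, 230, 234, 232, 246, 240, 258, 282, 317, 335, 309, 246, 181, 172, 163, 154, 144, 128, 133, 127, 134, 130] [234, 238, 241, 239, 232, 244, 246, 250, 247, 251, 278, 320, 339, 321, 259, 187, 174, 168, 155, 141, 133, 128, 119, 130, 118]
[238, 238, 230, 229, 237, 236, 244, 250, 253, 251, 263, 300, 330, 326, 273, 187, 135, 122, 133, 169, 187, 188, 193, 191, 205] [233, 236, 229, 237, 245, 249, 247, 250, 250, 250, 267, 302, 329, 327, 271, 189, 134, 121, 141, 170, 185, 194, 193, 201, 204]
```

Request:
{"fn": "play_rows", "kwargs": {"series": [[0,0,0.004,-0.035,0,0.005,0],[0,0,-0.006,0,0,0,0],[0,0,-0.008,0,0,0,0],[0,0,-0.01,0,0,0,0]]}}

```text
clock: 53.5
position: [589.6, -291.7, 39.8]
ee_rot: [-0.505, -0.484, 0.493, 0.518]
contact_force: [-27.5, 1.4, 20.0]
gripper_width: -0.1
```

Run:
```python
from h import *
st(); s=snap("scene","s26"); a=load("s24")["color"].astype(int); b=s["color"].astype(int)
for r in(170,178,184): print(b[r,186:198].sum(1).tolist())
c=np.array([602.5,-298.5]); xd=np.array([.9989,-.046]); yd=np.array([.046,.9989])
for nm,off,z in(("unit front top left",0,76),("-12 plate top",-12,67),("-22 plate",-22,67)):
    P=c+off*xd+(112 if z==76 else 110)*yd; print(nm,project(s,[[*P,z],[*P,20]]).round(1).tolist())
```

```text
t 53.5 p [ 589.6 -291.7   39.8] x [0.047 0.999 0.003] y [-0.022  0.004 -1.   ] z [-0.999  0.047  0.022] F [-27.5   1.4  20. ] T [0.5  7.12 0.03] w -0.1 j [-0.21  0.62 -0.11  0.   -0.86 -1.4 ]
[270, 257, 243, 217, 171, 135, 129, 129, 134, 130, 132, 128]
[246, 248, 241, 238, 213, 170, 148, 145, 148, 136, 126, 121]
[245, 249, 249, 247, 243, 204, 154, 127, 127, 148, 168, 178]
unit front top left [[189.6, 169.1], [191.4, 186.0]]
-12 plate top [[193.7, 170.5], [195.1, 184.6]]
-22 plate [[197.1, 169.7], [198.5, 183.8]]
```

That push snapped it home: the front is flush with the unit and the TCP advanced 10 mm to a 27 N stop. I'll back off.

Request:
{"fn": "play_rows", "kwargs": {"series": [[0,0,0.01,-0.02,0,0,0],[0,0,0.02,0,0,0,0],[0,0,0.03,0,0,0,0],[0,0,0.03,0,0,0,0],[0,-0.03,0.02,0,0,0,0],[0,-0.03,0.02,0,0,0,0],[0,-0.03,0.0,0,0,0,0],[0,-0.03,0,0,0,0,0],[0,0,0,0,0,0,0],[0,0,0,0,0,0,0]]}}

```text
clock: 54.55
position: [468.9, -288.2, 165.8]
ee_rot: [0.516, 0.493, -0.486, -0.505]
contact_force: [0.2, 0.5, -0.9]
gripper_width: -0.0
```

Run:
```python
from h import *
st(); s=snap("scene","s27"); b=s["color"].astype(int)
for r in(170,178,184): print(b[r,186:198].sum(1).tolist())
print("drv",[x[0] for x in blobs(s,(20,130,120),(32,255,255),(290,240,350,310),30)],"handle",[(x[0],x[2][1]) for x in blobs(s,(0,150,90),(4,255,255),(150,140,290,260),20)])
t=snap("top","t27"); g=cv2.cvtColor(t["color"],cv2.COLOR_RGB2GRAY); print(g[148:172,390].tolist())
print("front outer",[plane(t,[390,r],67)[0].round(0)[0] for r in (158,160,162,164)])
print("tin/flux/board",[x[0] for x in blobs(t,(0,170,120),(4,255,255),(115,150,145,190),30)],[x[0] for x in blobs(t,(40,80,50),(85,255,255),(220,125,275,170),40)],[x[0] for x in blobs(load("t4"),(40,80,50),(85,255,255),(220,125,275,170),40)])
```

```text
t 54.55 p [ 468.9 -288.2  165.8] x [ 0.042  0.999 -0.004] y [ 0.018 -0.004 -1.   ] z [-0.999  0.042 -0.018] F [ 0.2  0.5 -0.9] T [ 0.06  0.12 -0.04] w -0.0 j [-0.26  0.31 -0.28 -0.   -0.96 -1.36]
[326, 306, 293, 263, 220, 202, 199, 199, 194, 199, 193, 198]
[265, 264, 264, 261, 235, 198, 186, 188, 199, 197, 194, 198]
[270, 266, 265, 266, 257, 221, 173, 144, 145, 155, 183, 193]
drv [[317.2, 277.9]] handle [([203.6, 209.1], (7.069979667663574, 23.814666748046875))]
[117, 116, 117, 117, 116, 116, 115, 115, 117, 108, 79, 116, 145, 125, 113, 118, 111, 95, 93, 100, 101, 101, 102, 102]
front outer [np.float64(600.0), np.float64(594.0), np.float64(588.0), np.float64(581.0)]
tin/flux/board [[130.5, 169.0]] [[245.3, 145.8]] [[245.2, 146.0]]
```

```bash
python3 -c "
from bench import *
print(job_done())"
```

```text
the job is handed in; nothing more can be done
None
```

The job is done and handed in at about 54.6 s of robot time; `job_done` gave no verdict.

**What I did**
- **Plugs:** two housings were present, and I screwed both plugs in with the driver upright and the clamp still shut. Each ended against its stop, with torque rising to about 0.35 N m. A wrist picture showed both slots about 8° off the housing sides, which is the angle expected at 3.0 rad.
- **Driver and clamp:** the driver went back in its stand hole. I then pushed the clamp handle back until the arm was past centre.
- **Drawer:** both housings, plugs up, and the 60 x 34 mm clip went into the drawer, and I pushed it shut.

**Last checks**
- **Drawer:** the first push stopped about 10 mm short at the catch. A firmer push moved it that last 10 mm, onto a stop at about 27 N. After the arm backed off, its front was still level with the unit in the scene view. I judged "home" from that view; I had no direct reading of the last 3 mm.
- **Driver:** the yellow grip is within about 1 pixel of where it started in the stand.
- **Clamp:** the handle is still at the fully open position.
- **Other things on the desk:** the flux jar and board have not moved in the top view. I did not measure the tin again at the end; I only kept the paths clear of it.
- **Housings and clip:** I last saw them flat on the drawer floor before closing, and could not see them once it was shut.
- **Robot:** it is clear of everything, with the force reading near zero.

No check failed apart from the drawer's first push. Early plug positions from the top and wrist cameras differed by about 2 mm, which the slots' play absorbed.

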